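Put the wrench sockets back in their storage blocks

ROBOT

A 6-joint arm with a two-finger parallel gripper is mounted at the origin on the work surface. World frame = base frame: x ahead of the robot, y to its left, z up, the work surface at z = 0. Lengths are in mm, angles in rad, forces in N, time in s.
With the tool pointing down it reaches from about 350 to 975 mm from the base axis. Payload 17.4 kg.
Tool frame: the origin (TCP) lies at the very end of the fingers, on their centre line; the grasp point (between the pads) lies 19 mm behind it; z points along the fingers, y is the direction in which the jaws open and shut (so a half turn about z gives the same grasp; the last joint's range is limited). The gripper opens to 85 mm and grips with 20 to 120 N. Pads are 22 mm wide; open, the fingers measure 114 mm over their backs; the gripper's body (76 mm by 85 mm) begins 54 mm behind the grasp point. The pads swing forward as they close: fully open they stand 13 mm farther back than shut.
Start: joints at [1.089, 0.116, 1.442, -0, 1.584, -0.038], TCP at [289.836, 609.613, 231.303] pointing down, gripper open.
Joint ranges: [-2.83, 2.83], [-0.83, 2.19], [0.07, 2.5], [-1.14, 4.28], [0.01, 3], [-2.97, 2.97]. Speed limits (rad/s): [1.89, 1.89, 2.22, 3.14, 3.14, 3.14].

INTERFACE

Orientations are given as a unit quaternion [w, x, y, z].
In Python, from workcell import env, grab_frame, job gives the robot as it stands.
- The arm moves only by the tool move_arm, never from a script. Its arguments are lists of equal length, an entry for each row: "xyz": the shift along the tool's x, y, z in mm, a list of three; "roll": the turn about the tool's z in units of 6 degrees (1.0 is 6 degrees). A call has 1 to 12 rows; each row shifts and turns the pose as measured when the row begins, along the tool's axes as they then stand; what a row does not reach is not made up. A row lasts 1/10 s, in which the tool goes at most 50 mm and 8.59 degrees, less where a joint would pass 70% of its speed; a pose out of reach is approached as far as the arm can. A call is refused whole if a number of a shift passes 50 or a number of a turn 1, either way. A call with a gripper value outside its range is refused whole. "claw" is the opening in per cent of the stroke, from 0 (shut) to 100 (fully open), set as the call begins (left out, the last holds). The fingers move at their own pace and stop on an object; "force" is the grip in N (left out, the last holds). Time passes only in rows, so rows that do not move let the fingers close. It gives the time, the measured TCP pose, the force and the opening at its end, in the units of the state.
- env.sense(): the state, without advancing time (a new reading comes with each control period).
- grab_frame(name): name is "side" or "top" or "wrist"; returns a dict with "color" (420x560x3 uint8, red, green, blue), "fov_y" (degrees; the focal length in pixels is half the picture's height over the tangent of half this angle, whatever the lens; pixels are square), "cx", "cy" (the principal point, pixels), "view" (4x4, takes a point from world to camera coordinates); the wrist camera has in their place "tool_from_camera" (4x4, takes a point from camera to tool coordinates, whose origin is the TCP and whose axes are the flange's). Camera axes: x right, y down, z forward; pixel columns grow to the right and rows downward; lengths in mm; the calibration is good to about 2 mm. A picture is of the moment at which its call begins: read the wrist's pose just before it. There is no depth.
- job.hand_in(): hands the job in, once; it reports no verdict.
The state is a dict: "clock": time; "qpos": joint angles; "qd": joint speeds; "joint_torque": joint torques, N m; "tool_pos": TCP position; "ee_rot": TCP orientation; "contact_force": force on the tool from outside, world axes, zero at the start; "moment": the same for the moment, N m; "gripper_width": finger opening in mm.
Only numpy, scipy, OpenCV 4.12 (cv2) and the standard library are available. Lean on these libraries where they do the work, as an engineer would, in place of code of your own. Each camera call takes 0.05 s, during which the arm holds its last target.

TASK

Put the four wrench sockets on the workbench away: stand each one upright, fully down in the storage block whose round well matches its size, smallest in smallest up to largest in largest. Set them down, do not drop them, let go of them all, and leave the ball bearing and the big hexagonal nut lying where they are.

Things in the scene. Friction and masses are not known exactly. Their poses are not given: they have to be found in the camera images.
- socket_small: loose wrench socket, the smallest of the four: an upright bright steel cylinder with a dark hexagonal bore open at the top, outer diameter 26 mm, height 50 mm. Origin: centre of its underside, on the bench at z = 0 at the start; its z axis points up. Round outside, so any grasp yaw will do.
- socket_medium: loose wrench socket, the second smallest: an upright bright steel cylinder with a dark hexagonal bore open at the top, outer diameter 38 mm, height 54 mm. Origin: centre of its underside, on the bench at z = 0 at the start; its z axis points up. Round outside, so any grasp yaw will do.
- socket_large: loose wrench socket, the second largest: an upright bright steel cylinder with a dark hexagonal bore open at the top, outer diameter 50 mm, height 58 mm. Origin: centre of its underside, on the bench at z = 0 at the start; its z axis points up. Round outside, so any grasp yaw will do.
- socket_huge: loose wrench socket, the largest of the four: an upright bright steel cylinder with a dark hexagonal bore open at the top, outer diameter 62 mm, height 62 mm. Origin: centre of its underside, on the bench at z = 0 at the start; its z axis points up. Round outside, so any grasp yaw will do.
- block_small: fixed blue plastic storage block for the 26 mm socket: 57 mm square, 22 mm high, with one round well in its middle, 37 mm wide, 16 mm deep (well floor 6 mm above the bench), with a 3 mm chamfer round the mouth. Origin: centre of its underside, on the bench; x and y lie along its sides, z up. The 26 mm socket, seated, stands with its underside 6 mm above the bench and 34 mm of it above the block.
- block_medium: fixed blue plastic storage block for the 38 mm socket: 69 mm square, 22 mm high, with one round well in its middle, 49 mm wide, 16 mm deep (well floor 6 mm above the bench), with a 3 mm chamfer round the mouth. Origin: centre of its underside, on the bench; x and y lie along its sides, z up. The 38 mm socket, seated, stands with its underside 6 mm above the bench and 38 mm of it above the block.
- block_large: fixed blue plastic storage block for the 50 mm socket: 81 mm square, 22 mm high, with one round well in its middle, 61 mm wide, 16 mm deep (well floor 6 mm above the bench), with a 3 mm chamfer round the mouth. Origin: centre of its underside, on the bench; x and y lie along its sides, z up. The 50 mm socket, seated, stands with its underside 6 mm above the bench and 42 mm of it above the block.
- block_huge: fixed blue plastic storage block for the 62 mm socket: 93 mm square, 22 mm high, with one round well in its middle, 73 mm wide, 16 mm deep (well floor 6 mm above the bench), with a 3 mm chamfer round the mouth. Origin: centre of its underside, on the bench; x and y lie along its sides, z up. The 62 mm socket, seated, stands with its underside 6 mm above the bench and 46 mm of it above the block.
- bearing: loose ball bearing lying flat, a low steel ring with brass-coloured balls, 52 mm across, 15 mm high; not a socket, stays where it is. Origin: centre of its underside, z up.
- nut: loose dark steel hexagonal nut lying flat, 46 mm across flats, 53 mm over corners, 18 mm high; not a socket, stays where it is. Origin: centre of its underside, z up.
There are look-alikes about, which are no part of the job. What is shaped like the socket_medium but orange or turquoise is not meant. What is shaped like the socket_huge but blue is not meant.

How it is judged (in metres and radians):
At the end, for the whole second after the job is handed in: Each socket stands upright (0.12 rad) in the block for its size, within 9 mm of its centre and with its underside under 10 mm above the bench (6 mm when seated), at rest (0.02 m/s) and released; bearing and nut lie flat (0.12 rad) within 30 mm of where they began (horizontal distance between socket_small and block_small below 0.009 m and z of socket_small in the frame of block_small below 0.01 m and angle between each of socket_small, socket_medium, socket_large, socket_huge, bearing, nut's own z axis and vertical below 0.12 rad and linear speed of each of socket_small, socket_medium, socket_large, socket_huge below 0.02 m/s and contact force between each of socket_small, socket_medium, socket_large, socket_huge and the fingers below 0.05 N and horizontal distance between socket_medium and block_medium below 0.009 m and z of socket_medium in the frame of block_medium below 0.01 m and horizontal distance between socket_large and block_large below 0.009 m and z of socket_large in the frame of block_large below 0.01 m and horizontal distance between socket_huge and block_huge below 0.009 m and z of socket_huge in the frame of block_huge below 0.01 m and distance of each of bearing, nut from where it was at the start of the episode below 0.03 m); the robot touches nothing.
It fails at once if the bearing is pushed or carried more than 30 mm from where it lay (distance of bearing from where it was at the start of the episode above 0.03 m).
It fails at once if the nut is pushed or carried more than 30 mm from where it lay (distance of nut from where it was at the start of the episode above 0.03 m).
It fails at once if a socket is dropped: it falls freely, out of the fingers, faster than 0.8 m/s (a fall of more than about 30 mm) ((linear speed of socket_small above 0.8 m/s and contact force between socket_small and anything else below 0.01 N and contact force between socket_small and the fingers below 0.01 N) or (linear speed of socket_medium above 0.8 m/s and contact force between socket_medium and anything else below 0.01 N and contact force between socket_medium and the fingers below 0.01 N) or (linear speed of socket_large above 0.8 m/s and contact force between socket_large and anything else below 0.01 N and contact force between socket_large and the fingers below 0.01 N) or (linear speed of socket_huge above 0.8 m/s and contact force between socket_huge and anything else below 0.01 N and contact force between socket_huge and the fingers below 0.01 N)).
It also fails if it takes over 104 s, if anything falls off the work surface, if the arm or the gripper's body presses on something with over 40 N, if the wrist force passes 120 N, or if a joint passes its speed limit or range.

## Working session

There is one attempt and no reset: what is moved stays moved. The work goes in short steps, Python scripts to look and compute and a tool call to move; the robot and the scene stay as the last step left them, time stands still between calls to the robot, and variables do not carry over. Pictures are saved under pics/ and viewed, and the job is handed in when it is done.

Besides the shell and the picture viewer there is one more tool, called after "Call:" by a JSON object that holds its "method" and its "body". move_arm: Moves the arm, as the interface text tells. Its arguments: {"type":"object","properties":{"xyz":{"type":"array"},"roll":{"type":"array"},"claw":{"type":"number"},"force":{"type":"number"}},"required":["xyz","roll"]}

```bash
mkdir -p pics; ls
cat > h.py <<'E'
import numpy as np, cv2
from workcell import env, grab_frame, job
def R(q):
    w,x,y,z=q
    return np.array([[1-2*(y*y+z*z),2*(x*y-z*w),2*(x*z+y*w)],[2*(x*y+z*w),1-2*(x*x+z*z),2*(y*z-x*w)],[2*(x*z-y*w),2*(y*z+x*w),1-2*(x*x+y*y)]])
def f(fr): return fr["color"].shape[0]/2/np.tan(np.radians(fr["fov_y"])/2)
def ray(fr,u,v,pose=None):
    d=np.array([(u-fr["cx"])/f(fr),(v-fr["cy"])/f(fr),1.])
    if "view" in fr:
        V=np.array(fr["view"]);C=np.linalg.inv(V)
    else:
        T=np.eye(4);T[:3,:3]=R(pose["ee_rot"]);T[:3,3]=pose["tool_pos"]
        C=T@np.array(fr["tool_from_camera"])
    return C[:3,3],C[:3,:3]@d
def at(fr,u,v,z,pose=None):
    o,d=ray(fr,u,v,pose); return o+d*(z-o[2])/d[2]
def proj(fr,p):
    c=np.array(fr["view"])@np.append(p,1.); return c[0]/c[2]*f(fr)+fr["cx"],c[1]/c[2]*f(fr)+fr["cy"]
E
python3 - <<'E'
from h import *
import pickle
s=env.sense();print(s)
for n in("side","top","wrist"):
    fr=grab_frame(n);pickle.dump(fr,open(f"{n}0.pkl","wb"))
    print(n,fr["fov_y"],fr["cx"],fr["cy"],np.round(fr.get("view",fr.get("tool_from_camera")),3).tolist())
    cv2.imwrite(f"pics/{n}0.png",fr["color"][:,:,::-1])
pickle.dump(s,open("s0.pkl","wb"))
E
```

```text
pics
{'clock': 0.0, 'qpos': array([ 1.08919150e+00,  1.16466708e-01,  1.44225774e+00, -1.43609507e-05,
        1.58398768e+00, -3.78115720e-02]), 'qd': array([-9.43524410e-05, -1.18708447e-04,  1.76483758e-04,  3.75212995e-04,
        4.00842275e-04, -7.46215028e-04]), 'joint_torque': array([ 2.45545496e-03, -7.31991577e+01, -6.32491565e+01,  8.81262440e-05,
        6.38068843e-03, -1.98470914e-06]), 'tool_pos': array([289.75616717, 609.43819986, 230.57983892]), 'ee_rot': array([-1.36800704e-04,  2.20080198e-01,  9.75481621e-01, -5.42810654e-04]), 'contact_force': array([-0.88189945, -0.13971615, -0.53106904]), 'moment': array([-0.04047834,  0.00569956, -0.01729597]), 'gripper_width': 85.3166236365663}
side 57.32034741637449 278.02455445682943 206.03231844224464 [[-0.999, -0.044, 0.009, 528.458], [-0.033, 0.586, -0.81, 47.795], [0.031, -0.809, -0.587, 896.002], [0.0, 0.0, 0.0, 1.0]]
top 42.759038362097016 280.6226348298757 206.4543314281088 [[0.005, -1.0, 0.027, -9.151], [-0.995, -0.008, -0.1, 535.191], [0.1, -0.026, -0.995, 1158.414], [0.0, 0.0, 0.0, 1.0]]
wrist 71.78001126242404 277.174440988182 209.6787706760411 [[-0.0, -0.948, -0.317, 81.955], [1.0, -0.0, -0.001, -0.102], [0.0, -0.317, 0.948, -142.06], [0.0, 0.0, 0.0, 1.0]]
```

View pics/top0.png

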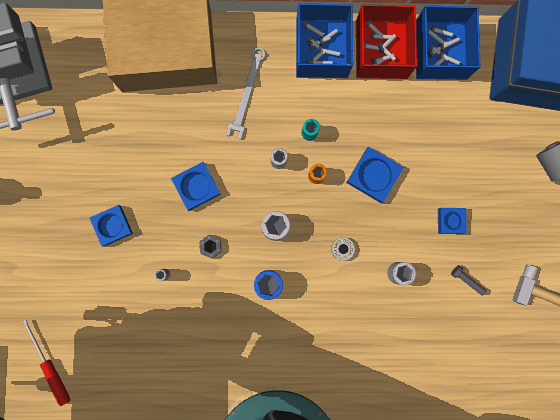

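View pics/side0.png

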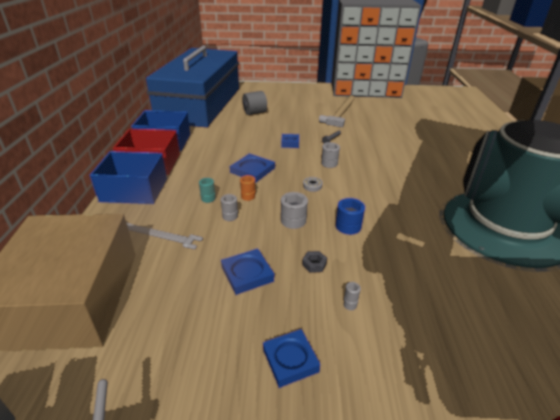

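View pics/wrist0.png

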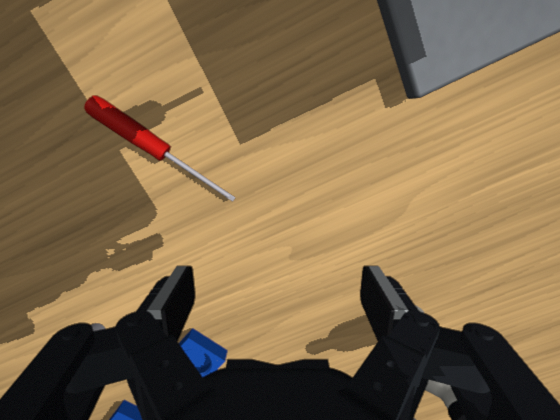

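Top view: sockets are small (162,274), medium (279,157), large (403,272) and huge (277,225). Blocks are at (453,221), (111,225), (199,186) and (376,175). Look-alikes are teal (311,129), orange (318,173) and blue (268,285); bearing (343,249), nut (210,246). Enlarging for exact pixels.

Run:
```python
from h import *
im=cv2.imread("pics/top0.png")
def tile(cs,half,k,name,cols=3):
    t=[]
    for (u,v) in cs:
        c=im[v-half:v+half,u-half:u+half]; c=cv2.resize(c,None,fx=k,fy=k,interpolation=cv2.INTER_CUBIC)
        for i in range(0,2*half,10):
            cv2.putText(c,str(u-half+i),(i*k,8),0,.3,(0,0,255),1);cv2.line(c,(i*k,10),(i*k,14),(0,0,255),1)
            cv2.putText(c,str(v-half+i),(0,i*k+4),0,.3,(0,0,255),1);cv2.line(c,(18,i*k),(23,i*k),(0,0,255),1)
        t.append(c)
    rows=[np.hstack(t[i:i+cols]) for i in range(0,len(t),cols)]
    cv2.imwrite(name,np.vstack(rows))
tile([(162,274),(279,157),(403,272),(277,225)],20,7,"pics/sock.png",2)
tile([(453,221),(111,225),(199,186),(376,175)],30,5,"pics/blk.png",2)
```

```text
(no output)
```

View pics/sock.png

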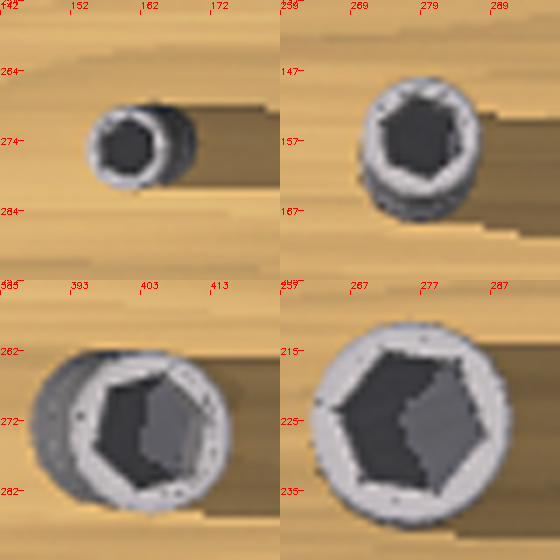

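View pics/blk.png

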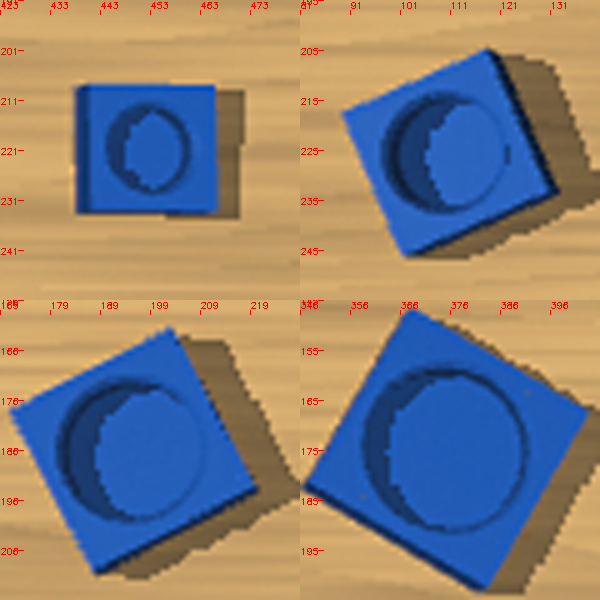

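```bash
cat > est.py <<'E'
from h import *
import pickle
top=pickle.load(open("top0.pkl","rb"));side=pickle.load(open("side0.pkl","rb"))
P={'s':(160.3,275.0,50),'m':(279.1,156.6,54),'l':(404.4,273.6,58),'h':(275.7,225.4,62),
'Bs':(453.5,220.8,22),'Bm':(110.6,225.6,22),'Bl':(195.8,186,22),'Bh':(375.5,175,22),'nut':(210.5,246.5,18),'brg':(343,249,15),'blueh':(268,285,62),'orange':(318,173,54),'teal':(311,129,54)}
E
python3 - <<'E'
from est import *
D={'s':11,'m':16.7,'l':22.9,'h':28.4}
im=cv2.imread("pics/side0.png");im=cv2.resize(im,None,fx=3,fy=3,interpolation=cv2.INTER_CUBIC)
for k,(u,v,z) in P.items():
    p=at(top,u-.45,v-.45,z)
    s=proj(side,p); print(k,p.round(1),np.round(s,1), round(float(np.hypot(p[0],p[1]))), round(D[k]*np.linalg.norm(p-ray(top,u,v)[0])/f(top),1) if k in D else '')
    cv2.drawMarker(im,tuple(int(round((c+.5)*3-.5)) for c in s),(0,0,255),0,10,1)
cv2.imwrite("pics/sidemark.png",im[350:1170,570:1170][:,:])
c=im[350:1170,570:1170]; print(c.shape)
cv2.imwrite("pics/sm1.png",c[:600]); cv2.imwrite("pics/sm2.png",im[700:1200,570:1170])
E
```

```text
s [385.4 251.1  50. ] [353.6 286.6] 460 24.2
m [642.6  -0.   54. ] [228.9 198.5] 643 36.5
l [ 390.9 -269.3   58. ] [331.  146.2] 475 50.6
h [491.9   6.6  62. ] [294.5 199.4] 492 60.7
Bs [ 507.6 -391.    22. ] [290.3 137.7] 641 
Bm [491.6 367.8  22. ] [291.6 352.6] 614 
Bl [580.8 183.6  22. ] [247.5 266.4] 609 
Bh [ 609.3 -217.2   22. ] [252.9 164.1] 647 
nut [447.3 149.1  18. ] [315.1 258.2] 471 
brg [ 443.5 -144.    15. ] [312.7 182. ] 466 
blueh [365.8  22.   62. ] [351.3 205.3] 366 
orange [607.3 -84.9  54. ] [248.2 179.4] 613 
teal [704.8 -69.7  54. ] [207.9 181.4] 708 
(820, 600, 3)
```

View pics/sm1.png

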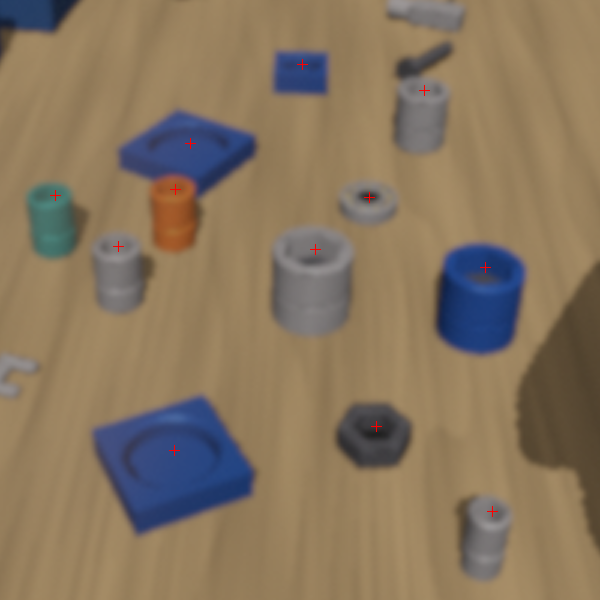

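View pics/sm2.png

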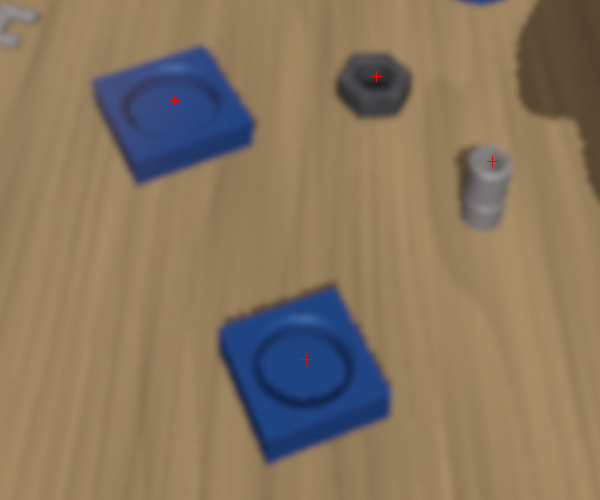

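Marks from the top view land within about 1 px of the rims in the side view, and the diameters fit: 24, 37, 51 and 61 mm. So the bright sockets at (160,275), (279,157), (404,274) and (276,225) are the four meant; the coloured ones are excluded. First I align the tool with the world axes.

Call:
{"method": "move_arm", "body": {"xyz": [[0,0,0],[0,0,0],[0,0,0],[0,0,0],[0,0,0],[0,0,0]], "roll": [-1,-1,-1,-1,-0.23,0], "claw": 100, "force": 40}}

```text
clock: 0.75
tool_pos: [289.6, 609.0, 228.8]
ee_rot: [-0.001, -0.007, 1.0, -0.002]
contact_force: [-0.1, -0.6, -0.6]
gripper_width: 85.7
```

Call:
{"method": "move_arm", "body": {"xyz": [[-12,-45,12],[-12,-45,12],[-12,-45,12],[-12,-45,12],[-12,-45,12],[-12,-45,12],[-12,-44,12],[-12,-44,12],[0,0,0],[0,0,0]], "roll": [0,0,0,0,0,0,0,0,0,0]}}

```text
clock: 1.75
tool_pos: [388.2, 238.3, 128.4]
ee_rot: [-0.0, 0.007, 1.0, -0.002]
contact_force: [-0.6, -0.3, 0.5]
gripper_width: 85.3
```

Call:
{"method": "move_arm", "body": {"xyz": [[3,13,0],[0,0,0],[0,0,0]], "roll": [0,0,0]}}

```text
clock: 2.05
tool_pos: [385.2, 253.3, 129.2]
ee_rot: [-0.0, 0.008, 1.0, -0.001]
contact_force: [-0.1, -0.6, -0.1]
gripper_width: 85.1
```

Run:
```python
from h import *
s=env.sense();fr=grab_frame("wrist");print(s['tool_pos'],s['ee_rot'])
im=fr["color"][:,:,::-1].copy()
# predicted socket rim circle at estimate
T=np.eye(4);T[:3,:3]=R(s["ee_rot"]);T[:3,3]=s["tool_pos"];C=np.linalg.inv(T@np.array(fr["tool_from_camera"]))
for a in np.linspace(0,6.28,24):
    p=C@np.array([385.4+13*np.cos(a),251.1+13*np.sin(a),50,1])
    u,v=p[:2]/p[2]*f(fr)+[fr["cx"],fr["cy"]]; cv2.circle(im,(int(u),int(v)),1,(0,0,255),-1)
cv2.imwrite("pics/w1.png",im)
```

```text
[385.17099624 253.31475338 129.22997003] [-5.09840206e-05  8.19756860e-03  9.99965607e-01 -1.25819604e-03]
```

View pics/w1.png

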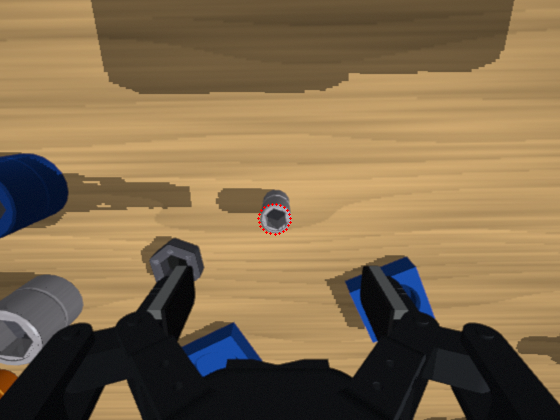

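The projected 26 mm rim lies right on the socket at (275,219). Descending.

Call:
{"method": "move_arm", "body": {"xyz": [[0,-2,25],[0,0,25],[0,0,25],[0,0,18],[0,0,8],[0,0,0],[0,0,0]], "roll": [0,0,0,0,0,0,0]}}

```text
clock: 2.8
tool_pos: [385.7, 253.1, 27.2]
ee_rot: [0.001, 0.007, 1.0, -0.001]
contact_force: [-0.4, 0.2, -0.4]
gripper_width: 85.9
```

Call:
{"method": "move_arm", "body": {"xyz": [[0,0,0],[0,0,0],[0,0,0],[0,0,0],[0,0,0],[0,0,0],[0,0,0],[0,0,0]], "roll": [0,0,0,0,0,0,0,0], "claw": 0}}

```text
clock: 3.6
tool_pos: [386.9, 253.9, 30.3]
ee_rot: [0.003, 0.007, 1.0, 0.001]
contact_force: [0.4, -0.3, 0.1]
gripper_width: 24.3
```

Call:
{"method": "move_arm", "body": {"xyz": [[0,0,-10],[0,0,-30],[0,0,-40],[0,0,0],[0,0,0]], "roll": [0,0,0,0,0]}}

```text
clock: 4.1
tool_pos: [385.8, 253.4, 114.8]
ee_rot: [0.003, 0.007, 1.0, 0.0]
contact_force: [0.1, -0.8, -1.5]
gripper_width: 24.5
```

```bash
cat > snap.py <<'E'
from h import *
import sys
n,o=sys.argv[1:3]
s=env.sense();fr=grab_frame(n);print(s['clock'],s['tool_pos'].round(1),s['ee_rot'].round(4),s['gripper_width'],s['contact_force'].round(1))
im=fr["color"][:,:,::-1]
if len(sys.argv)>3:
    a,b,c,d=map(int,sys.argv[3:7]);im=im[b:d,a:c]
    k=min(800//im.shape[1],600//im.shape[0]);im=cv2.resize(im,None,fx=k,fy=k,interpolation=cv2.INTER_CUBIC);print("scale",k)
cv2.imwrite(f"pics/{o}.png",im)
E
python3 snap.py wrist w2; python3 snap.py side sd2
```

```text
4.1 [385.8 253.4 114.8] [2.6e-03 7.0e-03 1.0e+00 2.0e-04] 24.52449690630554 [ 0.1 -0.8 -1.5]
4.15 [386.1 253.6 115.1] [3.e-03 7.e-03 1.e+00 4.e-04] 24.561422449430072 [ 1.  -0.3  0.4]
```

View pics/w2.png

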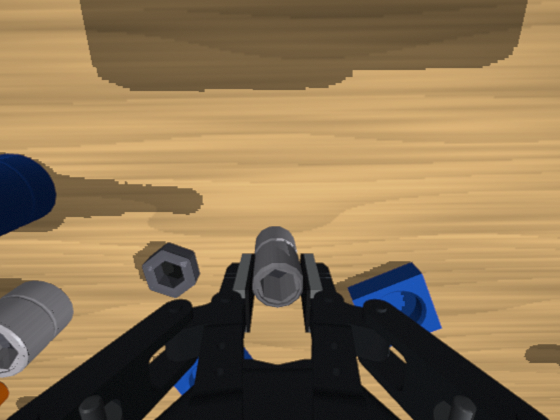

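View pics/sd2.png

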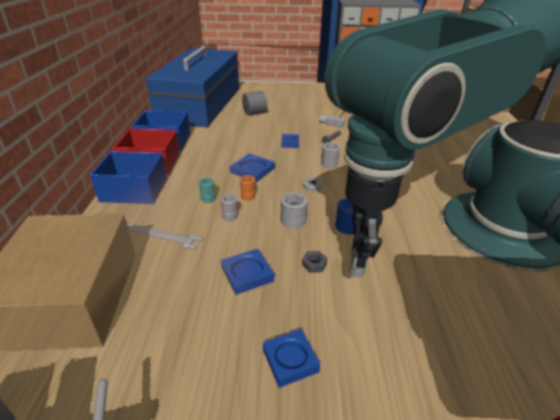

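Wrist view: the small socket is held upright between the pads, its top rim centred at (277,284). Computing its offset in the tool.

```bash
cat >> h.py <<'E'
def tool_at(fr,u,v,zt):
    C=np.array(fr["tool_from_camera"]);d=C[:3,:3]@np.array([(u-fr["cx"])/f(fr),(v-fr["cy"])/f(fr),1.]);o=C[:3,3]
    return o+d*(zt-o[2])/d[2]
E
python3 - <<'E'
from h import *
import pickle
fr=pickle.load(open("wrist0.pkl","rb"))
for zt in(-18,-21,-24):print(tool_at(fr,277,284,zt).round(1))
E
```

```text
[  1.8  -0.3 -18. ]
[  3.8  -0.3 -21. ]
[  5.7  -0.3 -24. ]
```

Call:
{"method": "move_arm", "body": {"xyz": [[-4,-20,0],[-8,-40,0],[-8,-40,0],[-8,-40,0],[-8,-40,0],[-8,-40,0],[-8,-40,0],[-8,-40,0],[-8,-40,0],[-8,-40,0],[-8,-40,0],[-8,-40,0]], "roll": [-0.13,0,0,0,0,0,0,0,0,0,0,0]}}

```text
clock: 5.4
tool_pos: [475.3, -220.8, 103.4]
ee_rot: [-0.004, -0.004, 1.0, 0.001]
contact_force: [0.5, 0.2, -0.5]
gripper_width: 24.9
```

Call:
{"method": "move_arm", "body": {"xyz": [[-8,-40,0],[-8,-40,0],[-6,-30,0],[-3,-15,0],[0,0,0],[0,0,0],[0,0,0]], "roll": [0,0,0,0,0,0,0]}}

```text
clock: 6.1
tool_pos: [498.8, -352.6, 94.8]
ee_rot: [-0.009, -0.001, 1.0, 0.004]
contact_force: [-0.3, -0.1, -0.6]
gripper_width: 24.5
```

Call:
{"method": "move_arm", "body": {"xyz": [[-5,-20,0],[-5,-18,0],[0,0,0],[0,0,0],[0,0,0]], "roll": [0,0,0,0,0]}}

```text
clock: 6.6
tool_pos: [509.6, -385.5, 95.1]
ee_rot: [-0.009, -0.004, 1.0, 0.004]
contact_force: [0.1, 0.2, -0.9]
gripper_width: 24.6
```

```bash
python3 snap.py wrist w3; python3 snap.py top t3 380 150 540 270;python3 snap.py side s3 200 60 400 210
```

```text
6.6 [ 509.6 -385.5   95.1] [-0.0086 -0.004   0.9999  0.0045] 24.599265825049677 [ 0.1  0.2 -0.9]
6.65 [ 509.6 -385.5   95.2] [-0.0086 -0.004   0.9999  0.0044] 24.920444151350473 [-0.5 -0.3 -0.6]
scale 5
6.7 [ 509.6 -385.7   95.2] [-0.0086 -0.004   0.9999  0.0044] 24.376914282099627 [ 0.1 -0.4 -1.2]
scale 4
```

View pics/w3.png

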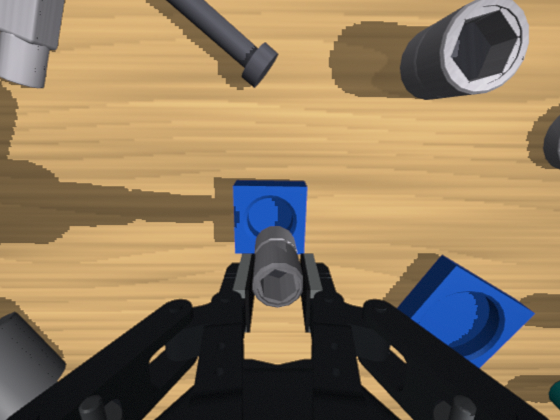

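View pics/s3.png

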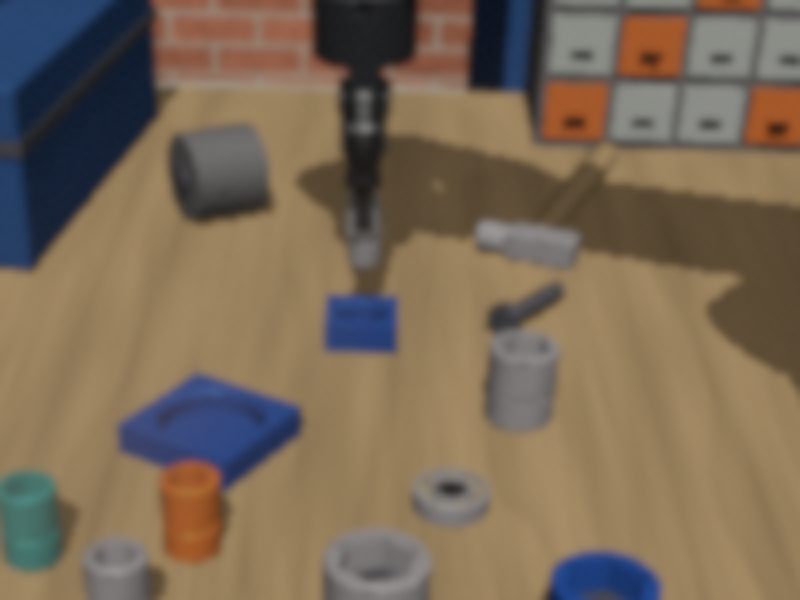

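Wrist view: the well centre is at about (271,217), the held socket rim at (277,284).

Run:
```python
from h import *
s=env.sense();fr=grab_frame("wrist")
print(at(fr,270.5,217.5,22,s).round(1), s['tool_pos'].round(1), R(s['ee_rot']).round(3).tolist())
for zt in(-21,-23):
  t=tool_at(fr,277,284,zt);print(t.round(1),(R(s['ee_rot'])@t+s['tool_pos']).round(1))
```

```text
[ 504.9 -390.6   22. ] [ 509.6 -385.9   95.2] [[-1.0, -0.008, -0.017], [-0.008, 1.0, 0.009], [0.017, 0.009, -1.0]]
[  3.8  -0.1 -21. ] [ 506.2 -386.2  116.2]
[  5.1  -0.1 -23. ] [ 504.9 -386.2  118.3]
```

Call:
{"method": "move_arm", "body": {"xyz": [[0,-5,0],[0,0,15],[-1,0,15],[0,0,12],[0,0,0],[0,0,0]], "roll": [0,0,0,0,0,0]}}

```text
clock: 7.4
tool_pos: [509.2, -390.3, 47.7]
ee_rot: [-0.009, -0.004, 1.0, 0.005]
contact_force: [0.5, -0.0, -0.3]
gripper_width: 24.7
```

Call:
{"method": "move_arm", "body": {"xyz": [[0,0,3],[0,0,3],[0,0,3],[0,0,2],[0,0,0]], "roll": [0,0,0,0,0]}}

```text
clock: 7.9
tool_pos: [509.4, -390.5, 36.7]
ee_rot: [-0.009, -0.004, 1.0, 0.005]
contact_force: [-0.5, 0.4, -0.6]
gripper_width: 24.7
```

Call:
{"method": "move_arm", "body": {"xyz": [[0,0,1],[0,0,1],[0,0,1],[0,0,0]], "roll": [0,0,0,0]}}

```text
clock: 8.3
tool_pos: [510.1, -390.9, 36.6]
ee_rot: [-0.008, -0.004, 1.0, 0.004]
contact_force: [0.4, -0.4, -0.2]
gripper_width: 24.6
```

```bash
python3 snap.py side s4 240 100 340 175;python3 snap.py wrist w4
```

```text
8.3 [ 510.1 -390.9   36.6] [-0.0078 -0.0039  1.      0.004 ] 24.64182287609815 [ 0.4 -0.4 -0.2]
scale 8
8.35 [ 510.2 -390.9   36.6] [-0.0077 -0.0039  1.      0.0039] 24.617719053040496 [-0.3  0.3 -1.2]
```

View pics/s4.png

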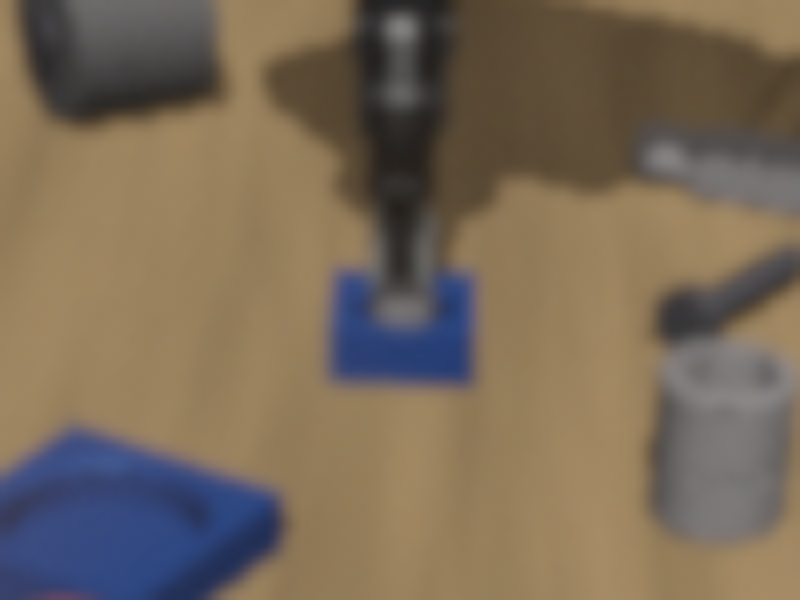

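View pics/w4.png

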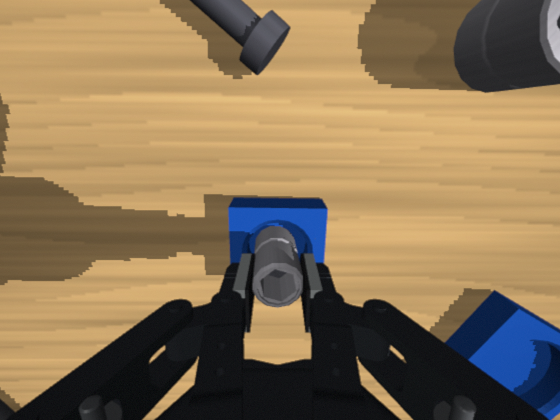

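The tool stalls at z≈36.6 (grasped at about 30 and seated 6 higher), and the socket sits inside the well. Releasing.

Call:
{"method": "move_arm", "body": {"xyz": [[0,0,0],[0,0,0],[0,0,0],[0,0,0],[0,0,0],[0,0,0]], "roll": [0,0,0,0,0,0], "claw": 100}}

```text
clock: 9.0
tool_pos: [510.1, -391.0, 36.2]
ee_rot: [-0.008, -0.004, 1.0, 0.004]
contact_force: [-0.1, 0.9, 0.0]
gripper_width: 85.4
```

Call:
{"method": "move_arm", "body": {"xyz": [[0,0,-10],[0,0,-30],[0,0,-40],[0,0,0],[0,0,0]], "roll": [0,0,0,0,0]}}

```text
clock: 9.5
tool_pos: [511.2, -391.5, 121.1]
ee_rot: [-0.008, -0.004, 1.0, 0.004]
contact_force: [0.6, -0.1, -0.2]
gripper_width: 85.4
```

```bash
python3 snap.py side s5 240 100 340 175;python3 snap.py wrist w5
```

```text
9.5 [ 511.2 -391.5  121.1] [-0.0079 -0.0039  1.      0.004 ] 85.41221723168611 [ 0.6 -0.1 -0.2]
scale 8
9.55 [ 511.5 -391.7  121.7] [-0.0075 -0.0039  1.      0.0037] 84.93333295930447 [-0.1 -0.2  1. ]
```

View pics/s5.png

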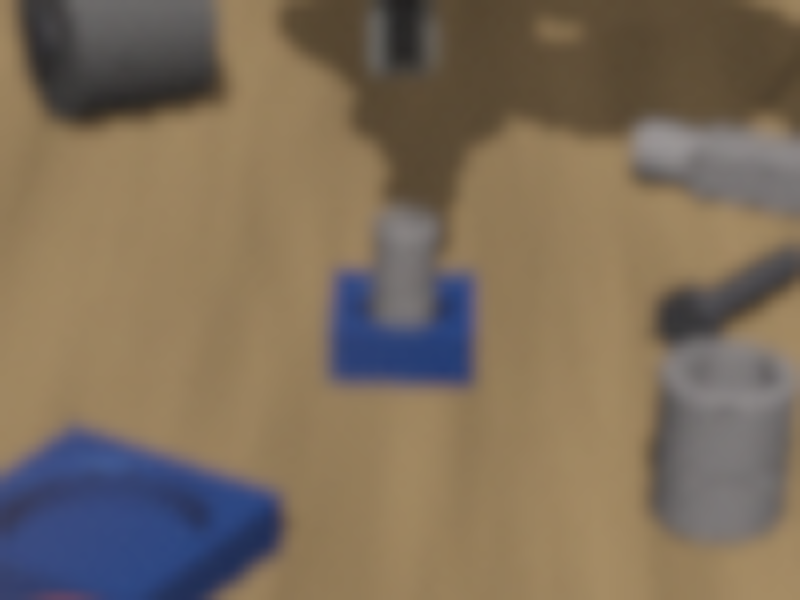

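View pics/w5.png

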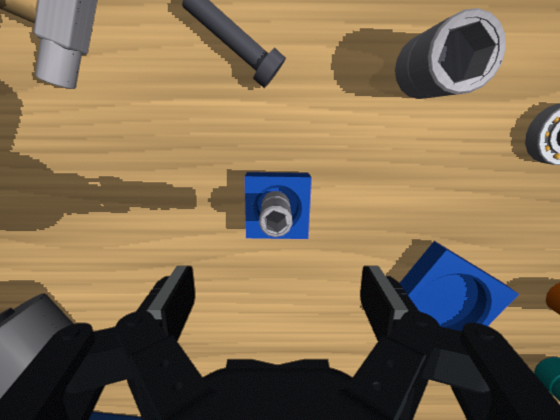

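The small socket stands upright in its block (side view (290,134), wrist view rim (276,222)). Next is the large socket.

Call:
{"method": "move_arm", "body": {"xyz": [[20,20,0],[30,30,0],[30,30,0],[25,26,0],[10,11,0],[0,0,0],[0,0,0]], "roll": [0,0,0,0,0,0,0]}}

```text
clock: 10.3
tool_pos: [389.8, -270.5, 117.5]
ee_rot: [-0.011, -0.004, 1.0, 0.006]
contact_force: [-0.5, -1.1, -0.6]
gripper_width: 85.6
```

```bash
cat > circ.py <<'E'
from h import *
import sys
x,y,r,z=map(float,sys.argv[1:5]);o=sys.argv[5]
s=env.sense();fr=grab_frame("wrist");print(s['tool_pos'].round(1),s['ee_rot'].round(4))
im=fr["color"][:,:,::-1].copy()
T=np.eye(4);T[:3,:3]=R(s["ee_rot"]);T[:3,3]=s["tool_pos"];C=np.linalg.inv(T@np.array(fr["tool_from_camera"]))
for a in np.linspace(0,6.28,40):
    p=C@np.array([x+r*np.cos(a),y+r*np.sin(a),z,1])
    u,v=p[:2]/p[2]*f(fr)+[fr["cx"],fr["cy"]]; cv2.circle(im,(int(round(u)),int(round(v))),0,(0,0,255),-1)
cv2.imwrite(f"pics/{o}.png",im)
E
python3 circ.py 391 -269 25 58 w6
```

```text
[ 389.8 -270.5  117.5] [-0.011  -0.0038  0.9999  0.0064]
```

View pics/w6.png

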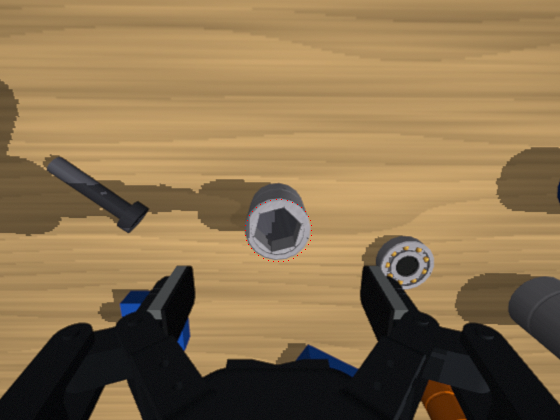

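The rim overlay fits. Descending to z≈24.

Call:
{"method": "move_arm", "body": {"xyz": [[-3,0,25],[0,0,25],[0,0,20],[0,0,16],[0,0,6],[0,0,0],[0,0,0]], "roll": [0,0,0,0,0,0,0]}}

```text
clock: 11.05
tool_pos: [394.4, -273.2, 21.4]
ee_rot: [-0.012, -0.003, 1.0, 0.007]
contact_force: [0.6, 0.7, 0.3]
gripper_width: 85.7
```

Call:
{"method": "move_arm", "body": {"xyz": [[0,0,0],[0,0,0],[0,0,0],[0,0,0],[0,0,0],[0,0,0],[0,0,0]], "roll": [0,0,0,0,0,0,0], "claw": 0, "force": 50}}

```text
clock: 11.75
tool_pos: [395.4, -274.0, 23.9]
ee_rot: [-0.011, -0.003, 1.0, 0.006]
contact_force: [1.5, 0.7, -3.2]
gripper_width: 49.1
```

Call:
{"method": "move_arm", "body": {"xyz": [[0,0,-10],[0,0,-30],[0,0,-45],[0,0,-15],[0,0,0],[0,0,0]], "roll": [0,0,0,0,0,0]}}

```text
clock: 12.35
tool_pos: [396.8, -274.7, 127.9]
ee_rot: [-0.011, -0.003, 1.0, 0.007]
contact_force: [-0.3, 0.0, -3.7]
gripper_width: 48.9
```

```bash
python3 snap.py wrist w7
```

```text
12.35 [ 396.8 -274.7  127.9] [-0.0114 -0.0031  0.9999  0.0067] 48.9474660723712 [-0.3  0.  -3.7]
```

View pics/w7.png

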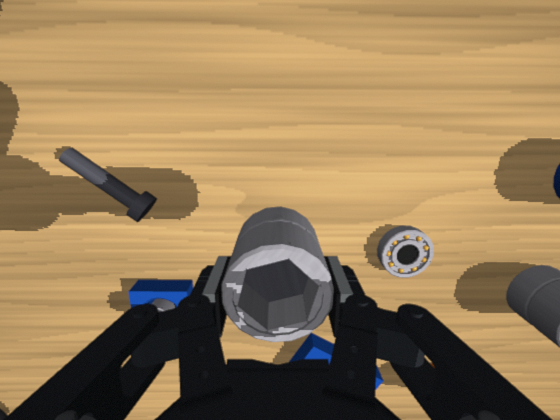

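Run:
```python
from h import *
import pickle
fr=pickle.load(open("wrist0.pkl","rb"))
for zt in(-31,-34,-37):print(tool_at(fr,278,293,zt).round(1))
```

```text
[  5.6   0.2 -31. ]
[  7.6   0.2 -34. ]
[  9.7   0.2 -37. ]
```

Call:
{"method": "move_arm", "body": {"xyz": [[-8,19,-1],[-16,38,-1],[-16,38,-1],[-16,38,-1],[-16,38,-1],[-16,38,-1],[-16,38,-1],[-16,38,-1],[-16,38,-1],[-16,38,-1],[-16,38,-1],[-8,19,0]], "roll": [0,0,0,0,0,0,0,0,0,0,0,0]}}

```text
clock: 13.6
tool_pos: [568.8, 160.0, 118.3]
ee_rot: [-0.024, -0.0, 1.0, 0.008]
contact_force: [0.2, -0.8, -3.1]
gripper_width: 49.0
```

Call:
{"method": "move_arm", "body": {"xyz": [[0,0,0],[0,0,0],[0,0,0]], "roll": [0,0,0]}}

```text
clock: 13.9
tool_pos: [567.3, 161.7, 112.8]
ee_rot: [-0.028, -0.002, 1.0, 0.007]
contact_force: [0.2, 0.1, -2.5]
gripper_width: 48.6
```

```bash
python3 circ.py 580.8 183.6 30.5 22 w8; python3 snap.py side s8 180 130 340 250
```

```text
[567.3 161.7 112.8] [-0.028  -0.0016  0.9996  0.0075]
13.95 [567.3 161.4 112.8] [-0.028  -0.0014  0.9996  0.0074] 48.909473705109924 [-0.5 -1.2 -4.2]
scale 5
```

View pics/w8.png

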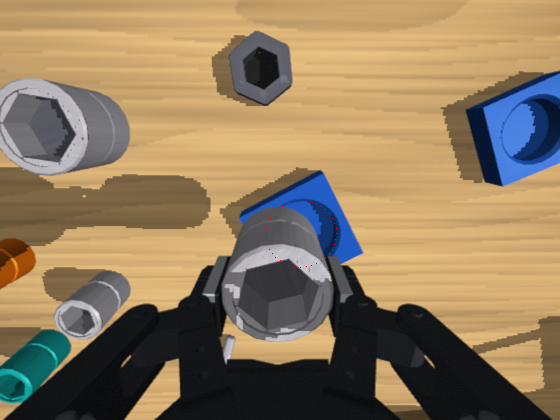

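View pics/s8.png

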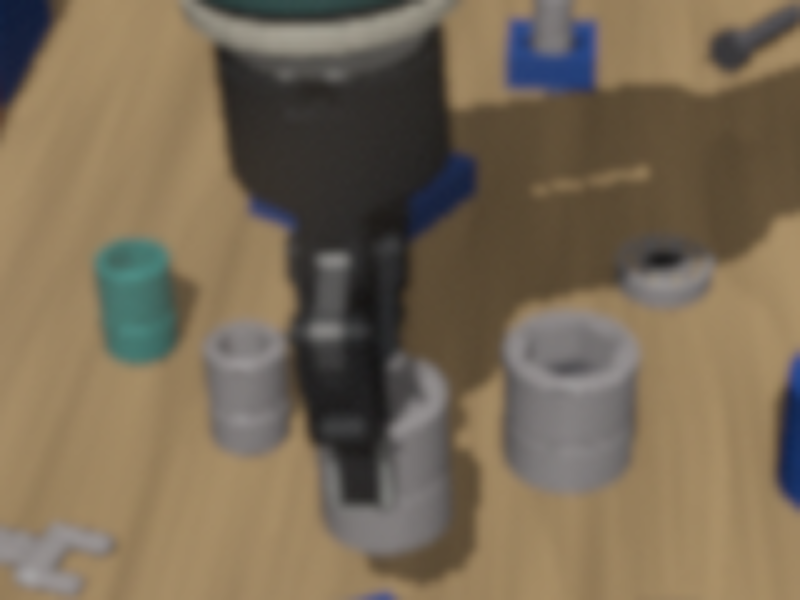

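Run:
```python
from h import *
s=env.sense();fr=grab_frame("side")
p=s['tool_pos'];print(p)
print(proj(fr,p),proj(fr,p+[0,25,-5]))
# vary x to hit col 257 at z mid of socket (p.z-0..+20)
for x in(550,555,560,565,570): print(x,np.round(proj(fr,[x,p[1],p[2]]),1),np.round(proj(fr,[x,p[1],p[2]+30]),1),np.round(proj(fr,[x,p[1],p[2]-22]),1))
im=fr["color"][210:250,230:280];im=cv2.resize(im[:,:,::-1],None,fx=12,fy=12,interpolation=cv2.INTER_CUBIC);cv2.imwrite("pics/s9.png",im)
```

```text
[567.41846214 161.38323218 113.29531926]
(np.float64(254.15498421965367), np.float64(223.01701004336064)) (np.float64(252.93011053106858), np.float64(233.71370746316381))
550 [263.5 223.3] [263.3 210.4] [263.6 232.4]
555 [260.8 223.2] [260.5 210.3] [261.  232.3]
560 [258.1 223.2] [257.8 210.2] [258.4 232.2]
565 [255.4 223.1] [255.  210.1] [255.7 232.1]
570 [252.8 223. ] [252.3 210. ] [253.1 232.1]
```

View pics/s9.png

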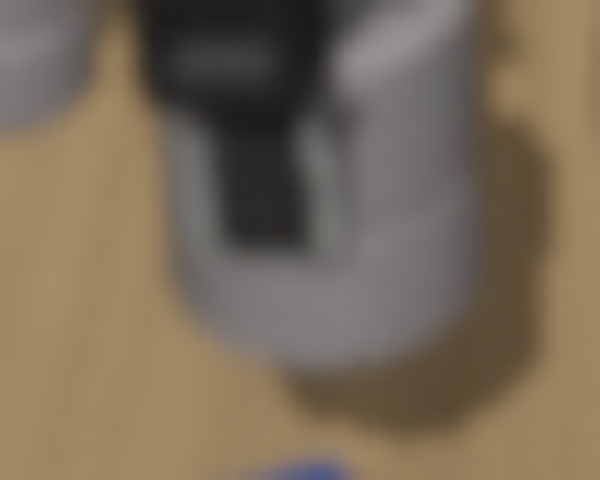

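Call:
{"method": "move_arm", "body": {"xyz": [[-10,11,0],[-10,11,0],[-2,0,15],[-2,0,15],[0,0,0]], "roll": [0,0,0,0,0]}}

```text
clock: 14.55
tool_pos: [592.1, 184.6, 80.5]
ee_rot: [-0.027, -0.0, 1.0, 0.008]
contact_force: [-0.5, -0.6, -3.3]
gripper_width: 48.5
```

```bash
python3 circ.py 580.8 183.6 30.5 22 w10; python3 snap.py side s10 200 200 300 275
```

```text
[592.1 184.6  80.5] [-2.670e-02 -3.000e-04  9.996e-01  7.800e-03]
14.6 [592.3 184.6  81.5] [-2.640e-02 -3.000e-04  9.996e-01  7.800e-03] 49.00222414508153 [-0.4 -0.1 -3.8]
scale 8
```

View pics/w10.png

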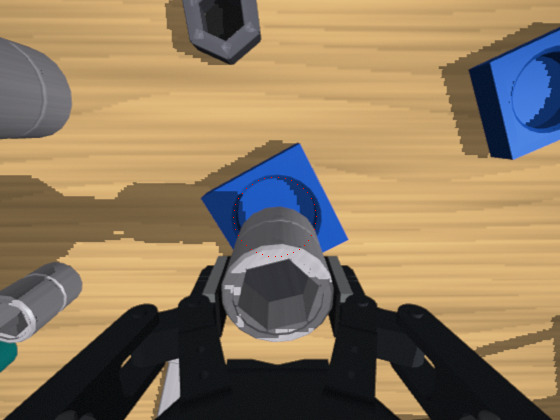

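View pics/s10.png

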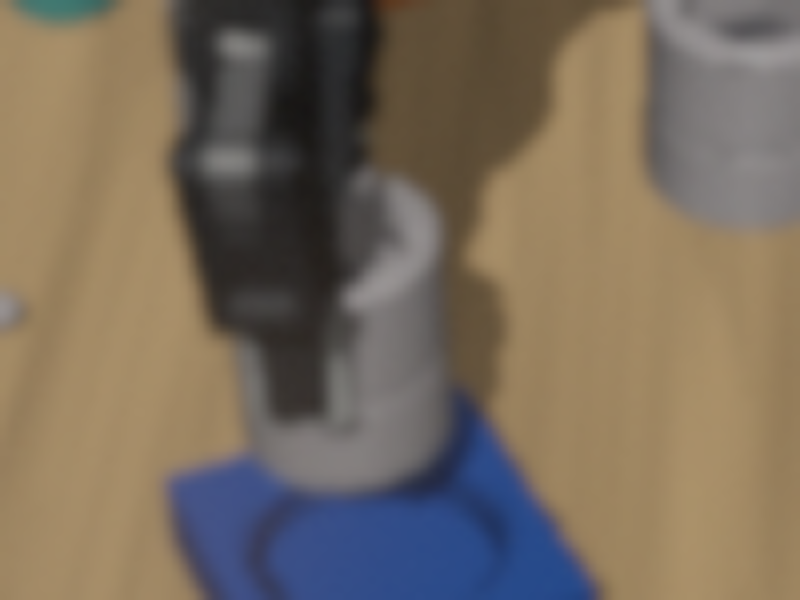

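Call:
{"method": "move_arm", "body": {"xyz": [[2,-1,10],[0,0,10],[0,0,10],[0,0,0]], "roll": [0,0,0,0]}}

```text
clock: 15.05
tool_pos: [588.6, 183.7, 51.0]
ee_rot: [-0.025, -0.0, 1.0, 0.008]
contact_force: [0.2, 0.2, -2.9]
gripper_width: 48.5
```

```bash
python3 snap.py side s11 200 200 300 275; python3 snap.py wrist w11
```

```text
15.05 [588.6 183.7  51. ] [-2.530e-02 -1.000e-04  9.996e-01  8.100e-03] 48.49239225183085 [ 0.2  0.2 -2.9]
scale 8
15.1 [588.9 183.7  51.8] [-2.490e-02 -1.000e-04  9.997e-01  8.200e-03] 48.95329292459743 [ 0.6 -0.1 -2.6]
```

View pics/s11.png

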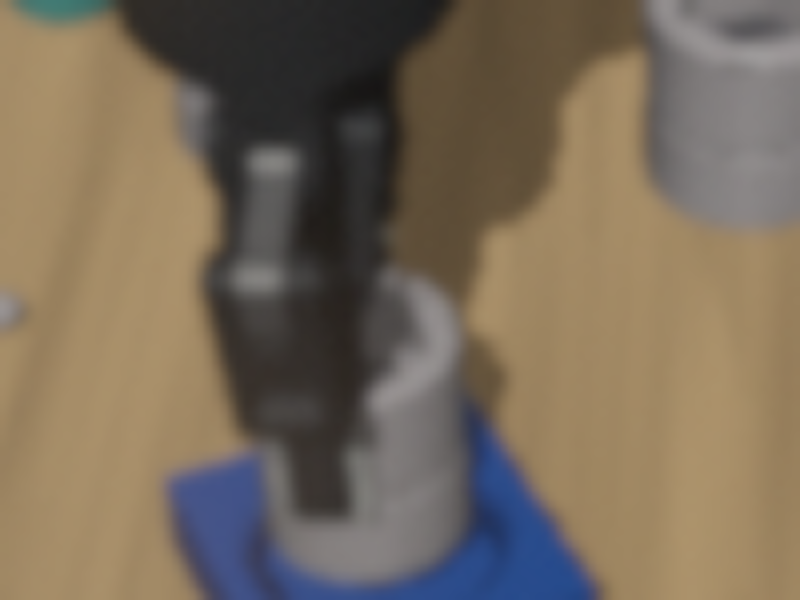

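View pics/w11.png

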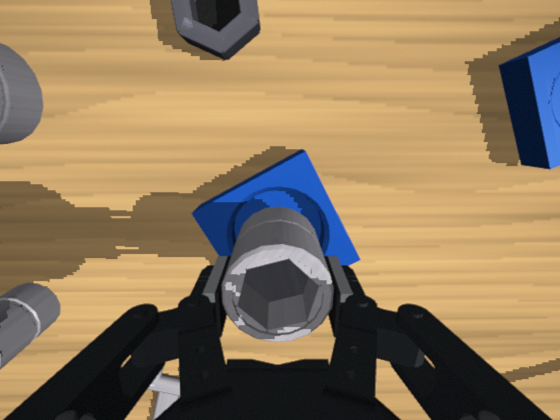

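Call:
{"method": "move_arm", "body": {"xyz": [[1,0,5],[0,0,5],[0,0,5],[0,0,4],[0,0,2],[0,0,0]], "roll": [0,0,0,0,0,0]}}

```text
clock: 15.75
tool_pos: [587.7, 184.4, 30.8]
ee_rot: [-0.024, -0.0, 1.0, 0.009]
contact_force: [0.3, -0.3, -3.3]
gripper_width: 49.0
```

```bash
python3 snap.py side s12 200 225 300 300; python3 snap.py wrist w12
```

```text
15.75 [587.7 184.4  30.8] [-2.370e-02 -1.000e-04  9.997e-01  8.500e-03] 48.996324345200854 [ 0.3 -0.3 -3.3]
scale 8
15.8 [587.7 184.4  31. ] [-2.360e-02 -2.000e-04  9.997e-01  8.500e-03] 48.76910093051647 [-0.  -0.6 -3.4]
```

View pics/s12.png

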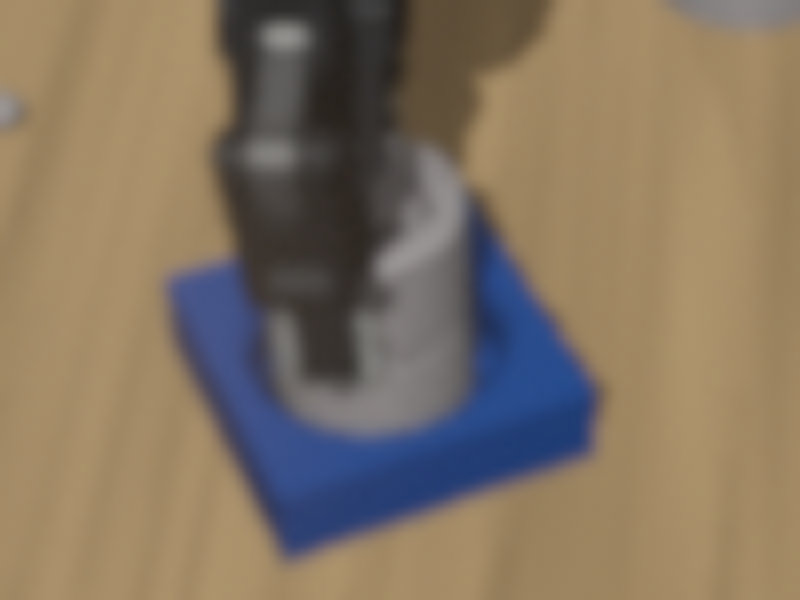

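View pics/w12.png

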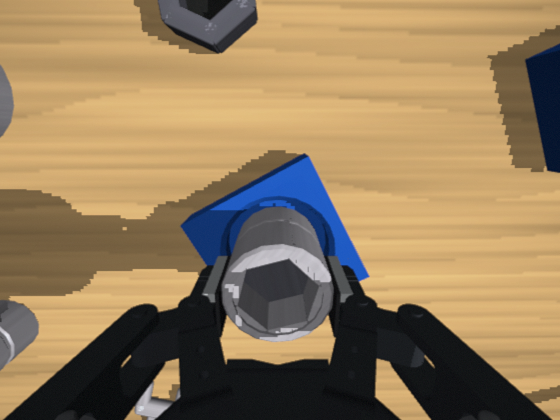

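In the well. Pressing gently down to find the floor, then releasing.

Call:
{"method": "move_arm", "body": {"xyz": [[0,0,1.5],[0,0,1.5],[0,0,1.5],[0,0,0]], "roll": [0,0,0,0]}}

```text
clock: 16.25
tool_pos: [588.4, 184.6, 30.4]
ee_rot: [-0.023, -0.0, 1.0, 0.009]
contact_force: [-0.4, -0.0, -3.0]
gripper_width: 49.2
```

Call:
{"method": "move_arm", "body": {"xyz": [[0,0,0],[0,0,0],[0,0,0],[0,0,0],[0,0,0],[0,0,0]], "roll": [0,0,0,0,0,0], "claw": 100}}

```text
clock: 16.85
tool_pos: [589.1, 184.8, 31.1]
ee_rot: [-0.022, -0.0, 1.0, 0.009]
contact_force: [1.0, -0.3, -0.2]
gripper_width: 85.2
```

Call:
{"method": "move_arm", "body": {"xyz": [[0,0,-10],[0,0,-30],[0,0,-40],[0,0,-15],[0,0,0],[0,0,0]], "roll": [0,0,0,0,0,0]}}

```text
clock: 17.45
tool_pos: [592.9, 182.9, 130.7]
ee_rot: [-0.022, -0.0, 1.0, 0.009]
contact_force: [0.9, 0.6, -0.0]
gripper_width: 85.7
```

```bash
python3 snap.py side s13 200 200 300 275; python3 snap.py wrist w13
```

```text
17.45 [592.9 182.9 130.7] [-2.210e-02 -2.000e-04  9.997e-01  8.800e-03] 85.71924195784955 [ 0.9  0.6 -0. ]
scale 8
17.5 [592.8 182.9 130.4] [-2.230e-02 -2.000e-04  9.997e-01  8.800e-03] 84.99656424656875 [-0.2 -0.4  1.6]
```

View pics/s13.png

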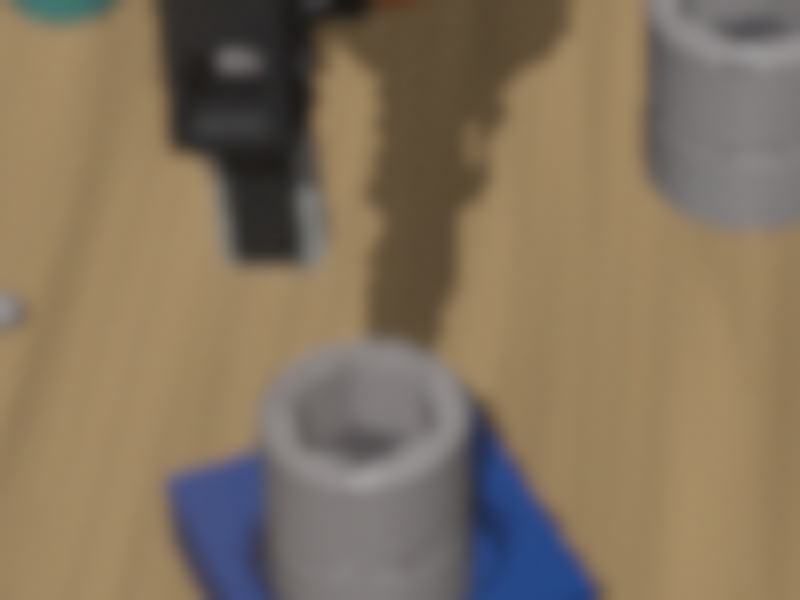

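View pics/w13.png

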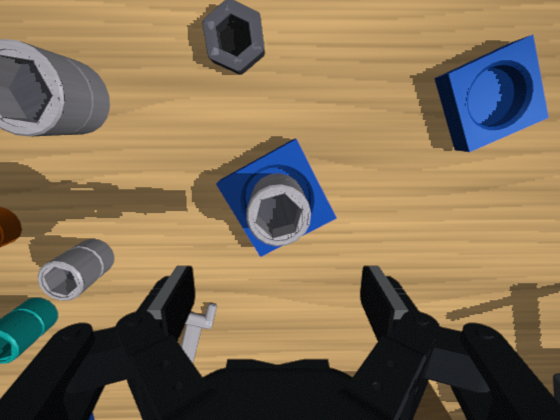

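Large is seated upright in its block. Next is the medium socket, the bright one at top-view (279,157); teal and orange sit beyond it.

Call:
{"method": "move_arm", "body": {"xyz": [[-8,-20,0],[-12,-40,0],[-12,-40,0],[-10,-40,0],[-6,-28,0],[-1,-10,0],[0,0,0],[0,0,0]], "roll": [0,0,0,0,0,0,0,0]}}

```text
clock: 18.35
tool_pos: [638.8, 0.2, 112.6]
ee_rot: [-0.03, -0.001, 1.0, 0.009]
contact_force: [-0.2, -0.1, 0.4]
gripper_width: 85.6
```

```bash
python3 circ.py 642.6 0 19 54 w14
```

```text
[6.388e+02 2.000e-01 1.126e+02] [-0.0302 -0.0014  0.9995  0.0088]
```

View pics/w14.png

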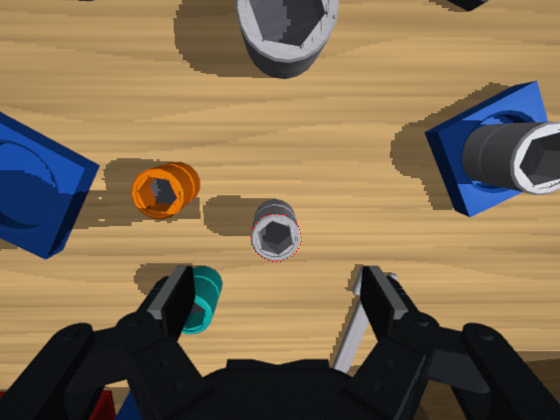

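Call:
{"method": "move_arm", "body": {"xyz": [[-5,-1,20],[-3,0,25],[-2,0,20],[0,0,14],[0,0,6],[0,0,0],[0,0,0]], "roll": [0,0,0,0,0,0,0]}}

```text
clock: 19.1
tool_pos: [643.7, 8.5, 26.2]
ee_rot: [-0.029, -0.005, 1.0, 0.009]
contact_force: [0.0, -0.0, 0.1]
gripper_width: 85.4
```

Call:
{"method": "move_arm", "body": {"xyz": [[0,-8,0],[0,0,0],[0,0,0]], "roll": [0,0,0]}}

```text
clock: 19.4
tool_pos: [644.8, -0.4, 28.5]
ee_rot: [-0.027, -0.005, 1.0, 0.009]
contact_force: [-0.7, 0.9, 0.1]
gripper_width: 85.2
```

Call:
{"method": "move_arm", "body": {"xyz": [[0,0,0],[0,0,0],[0,0,0],[0,0,0],[0,0,0],[0,0,0],[0,0,0]], "roll": [0,0,0,0,0,0,0], "claw": 0}}

```text
clock: 20.1
tool_pos: [645.3, -0.7, 29.6]
ee_rot: [-0.026, -0.005, 1.0, 0.009]
contact_force: [0.0, -1.1, 0.7]
gripper_width: 36.3
```

Call:
{"method": "move_arm", "body": {"xyz": [[0,0,-10],[0,0,-30],[0,0,-45],[0,0,-15],[0,0,0]], "roll": [0,0,0,0,0]}}

```text
clock: 20.6
tool_pos: [649.9, -2.2, 133.0]
ee_rot: [-0.028, -0.005, 1.0, 0.009]
contact_force: [-0.5, -0.3, -2.1]
gripper_width: 36.4
```

```bash
python3 snap.py wrist w15;python3 snap.py side s15 180 100 280 175
```

```text
20.6 [649.9  -2.2 133. ] [-0.028  -0.0052  0.9996  0.0091] 36.42121659910735 [-0.5 -0.3 -2.1]
20.65 [649.7  -2.2 132.2] [-0.0283 -0.0052  0.9995  0.0091] 36.31140858269884 [ 0.7 -0.5 -0.2]
scale 8
```

View pics/w15.png

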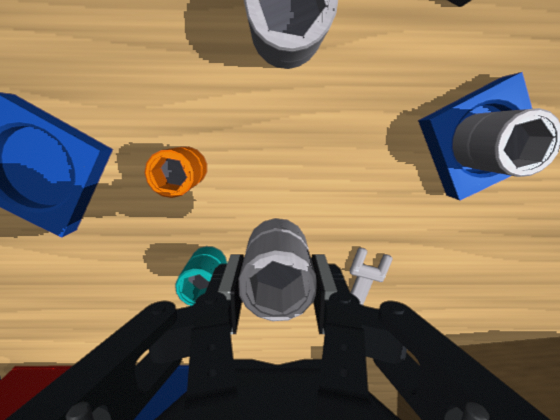

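View pics/s15.png

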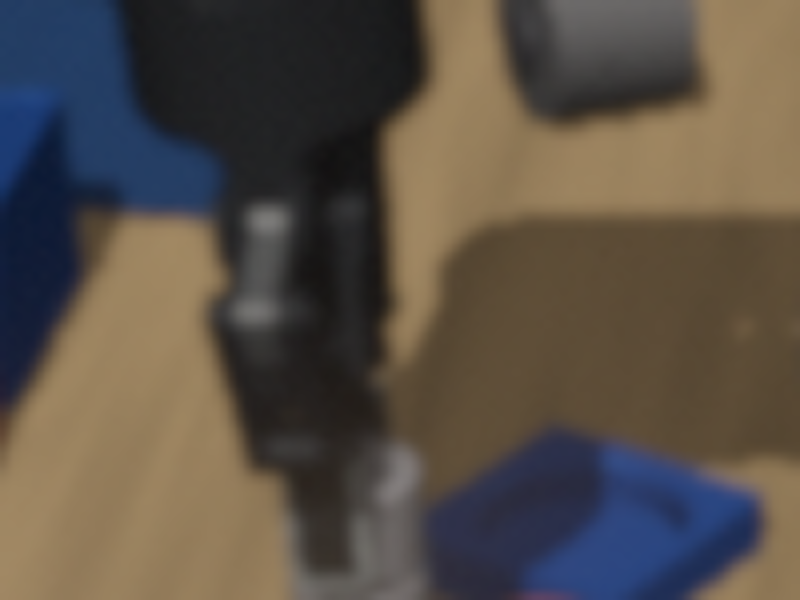

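Call:
{"method": "move_arm", "body": {"xyz": [[8,18,-2],[16,37,-2],[16,37,-2],[16,37,-2],[16,37,-2],[16,37,-2],[16,37,-2],[16,37,-2],[16,37,-1],[12,28,0],[6,14,0],[0,0,0]], "roll": [0,0,0,0,0,0,0,0,0,0,0,0]}}

```text
clock: 21.9
tool_pos: [473.8, 368.1, 145.0]
ee_rot: [-0.043, -0.005, 0.999, 0.006]
contact_force: [-0.0, -0.4, -1.3]
gripper_width: 36.9
```

Call:
{"method": "move_arm", "body": {"xyz": [[0,0,0],[0,0,0]], "roll": [0,0]}}

```text
clock: 22.1
tool_pos: [473.5, 367.0, 143.3]
ee_rot: [-0.043, -0.005, 0.999, 0.005]
contact_force: [0.4, -0.6, -1.1]
gripper_width: 36.6
```

Call:
{"method": "move_arm", "body": {"xyz": [[-11,0,0],[-11,0,0],[-1,0,15],[-1,0,20],[-2,0,20],[-1,0,10],[0,0,0]], "roll": [0,0,0,0,0,0,0]}}

```text
clock: 22.8
tool_pos: [499.6, 363.7, 69.6]
ee_rot: [-0.044, -0.002, 0.999, 0.005]
contact_force: [-0.1, 0.1, -0.8]
gripper_width: 36.3
```

```bash
python3 circ.py 491.6 367.8 24.5 22 w16; python3 snap.py side s16 240 290 360 380
```

```text
[499.6 363.7  69.6] [-0.044  -0.0019  0.999   0.0046]
22.85 [499.8 363.8  70.4] [-0.0437 -0.0019  0.999   0.0047] 36.51053731607083 [ 0.3 -0.4 -1.6]
scale 6
```

View pics/w16.png

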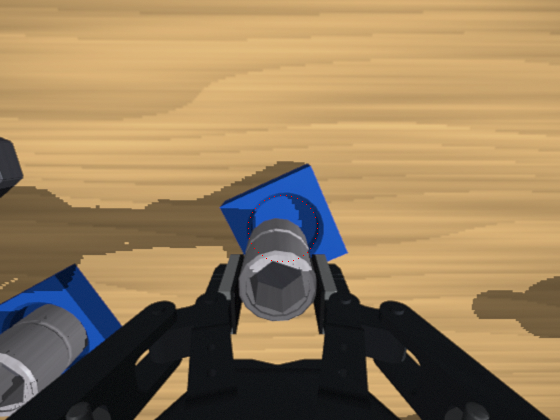

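View pics/s16.png

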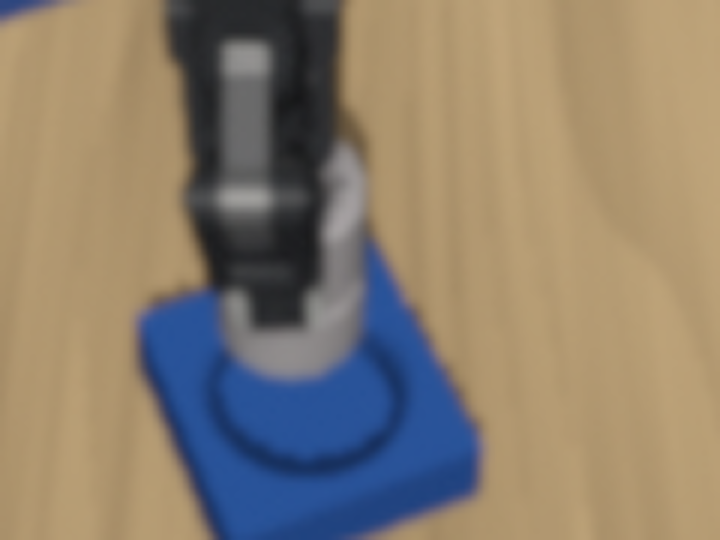

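Call:
{"method": "move_arm", "body": {"xyz": [[1,4,8],[0,0,8],[0,0,5],[0,0,0]], "roll": [0,0,0,0]}}

```text
clock: 23.3
tool_pos: [497.9, 369.5, 51.4]
ee_rot: [-0.042, -0.002, 0.999, 0.006]
contact_force: [-0.5, 0.7, -1.7]
gripper_width: 36.5
```

```bash
python3 snap.py wrist w17; python3 snap.py side s17 240 290 360 380
```

```text
23.3 [497.9 369.5  51.4] [-0.0416 -0.0022  0.9991  0.0061] 36.47558874053259 [-0.5  0.7 -1.7]
23.35 [498.  369.5  51.8] [-0.0415 -0.0022  0.9991  0.0062] 36.127631443335886 [ 1.5  0.7 -1.6]
scale 6
```

View pics/w17.png

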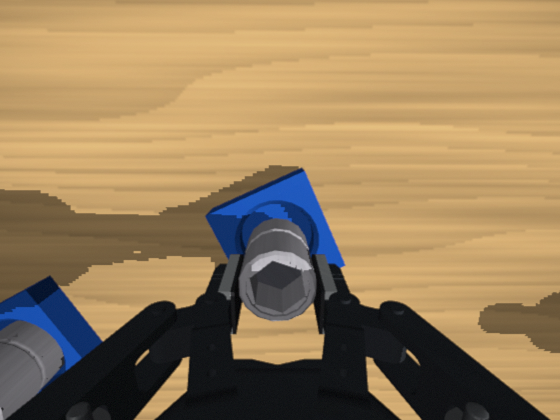

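View pics/s17.png

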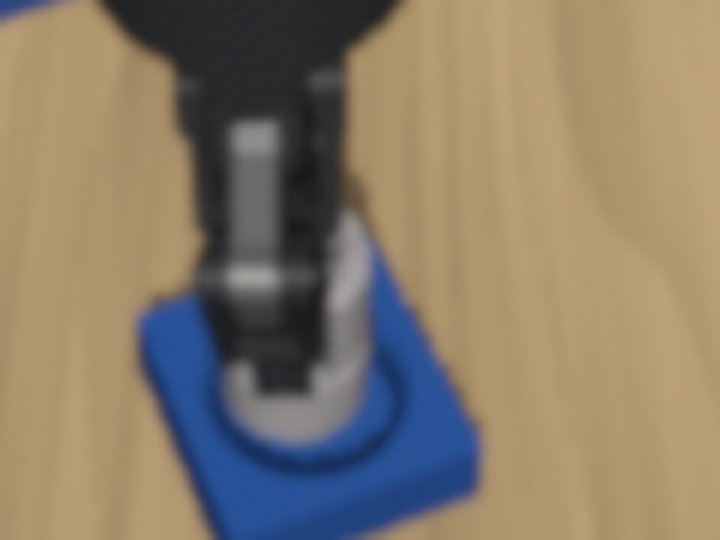

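Call:
{"method": "move_arm", "body": {"xyz": [[2,-1,0],[0,0,5],[0,0,5],[0,0,4],[0,0,2],[0,0,1],[0,0,0]], "roll": [0,0,0,0,0,0,0]}}

```text
clock: 24.1
tool_pos: [495.0, 369.0, 35.9]
ee_rot: [-0.041, -0.002, 0.999, 0.007]
contact_force: [0.1, -0.1, -1.9]
gripper_width: 36.3
```

```bash
python3 snap.py side s18 240 290 360 380
```

```text
24.1 [495.  369.   35.9] [-0.0406 -0.0021  0.9992  0.0068] 36.286100322795576 [ 0.1 -0.1 -1.9]
scale 6
```

View pics/s18.png

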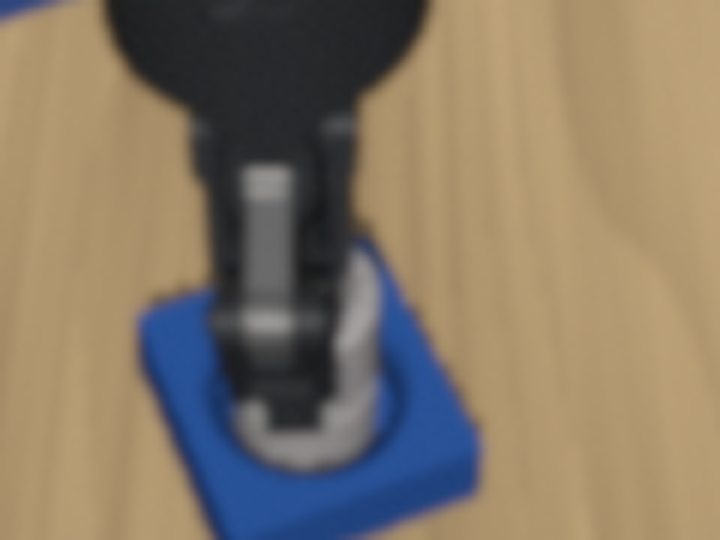

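Centred in the well, with z≈36 as expected (29.6 + 6). A gentle press, then release.

Call:
{"method": "move_arm", "body": {"xyz": [[0,0,1.5],[0,0,1.5],[0,0,0]], "roll": [0,0,0]}}

```text
clock: 24.45
tool_pos: [495.3, 369.2, 36.1]
ee_rot: [-0.04, -0.002, 0.999, 0.007]
contact_force: [0.3, -0.2, -1.4]
gripper_width: 36.7
```

Call:
{"method": "move_arm", "body": {"xyz": [[0,0,0],[0,0,0],[0,0,0],[0,0,0],[0,0,0],[0,0,0]], "roll": [0,0,0,0,0,0], "claw": 100}}

```text
clock: 25.05
tool_pos: [495.4, 369.3, 35.5]
ee_rot: [-0.04, -0.002, 0.999, 0.007]
contact_force: [-0.2, 0.3, -0.4]
gripper_width: 85.2
```

Call:
{"method": "move_arm", "body": {"xyz": [[0,0,-10],[0,0,-30],[0,0,-40],[0,0,-15],[0,0,0],[0,0,0]], "roll": [0,0,0,0,0,0]}}

```text
clock: 25.65
tool_pos: [502.9, 367.6, 134.9]
ee_rot: [-0.04, -0.002, 0.999, 0.007]
contact_force: [0.5, -1.1, 0.0]
gripper_width: 85.4
```

```bash
python3 snap.py side s19 240 290 360 380; python3 snap.py wrist w19
```

```text
25.65 [502.9 367.6 134.9] [-0.0403 -0.0021  0.9992  0.0069] 85.37473739015145 [ 0.5 -1.1  0. ]
scale 6
25.7 [502.9 367.6 134.6] [-0.0405 -0.0021  0.9992  0.0068] 85.28727765619202 [-0.6 -0.2 -0.1]
```

View pics/s19.png

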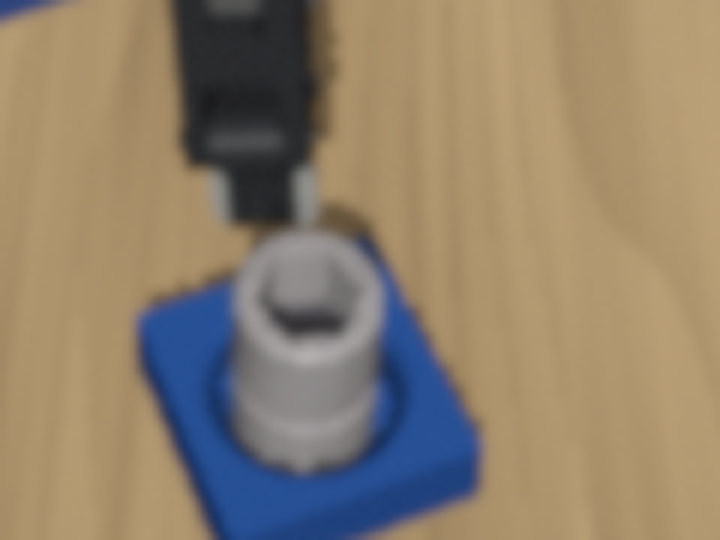

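View pics/w19.png

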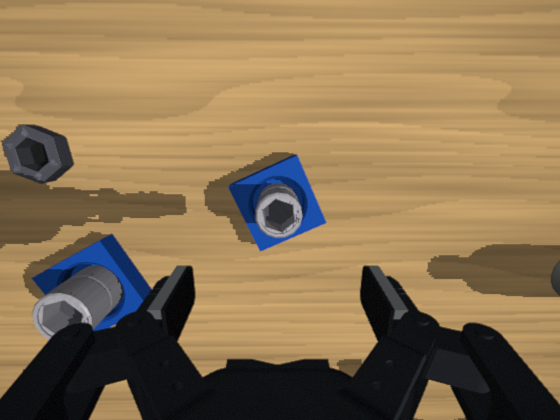

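Medium is seated. Last one: huge.

Call:
{"method": "move_arm", "body": {"xyz": [[0,-20,0],[1,-40,0],[1,-40,0],[1,-40,0],[1,-40,0],[1,-40,0],[1,-40,0],[1,-40,0],[1,-30,0],[0,-15,0],[0,0,0],[0,0,0]], "roll": [0,0,0,0,0,0,0,0,0,0,0,0]}}

```text
clock: 26.95
tool_pos: [486.0, 2.6, 116.0]
ee_rot: [-0.051, -0.002, 0.999, 0.004]
contact_force: [-0.0, 1.2, -0.3]
gripper_width: 85.2
```

```bash
python3 circ.py 491.9 6.6 31 62 w20
```

```text
[486.    2.6 116. ] [-0.0506 -0.002   0.9987  0.0038]
```

View pics/w20.png

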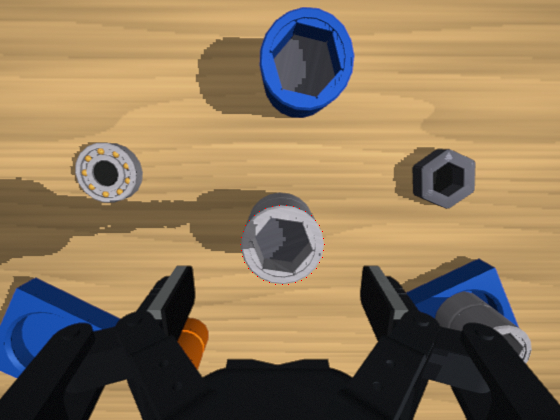

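Call:
{"method": "move_arm", "body": {"xyz": [[-6,3,10],[-3,0,15],[-2,0,10],[0,0,0],[0,0,0]], "roll": [0,0,0,0,0]}}

```text
clock: 27.5
tool_pos: [493.2, 9.1, 74.8]
ee_rot: [-0.052, -0.004, 0.999, 0.004]
contact_force: [0.2, -0.2, -0.4]
gripper_width: 85.2
```

Call:
{"method": "move_arm", "body": {"xyz": [[-1,-2,5],[-1,0,15],[-2,0,15],[-1,0,10],[0,0,6],[0,0,0],[0,0,0]], "roll": [0,0,0,0,0,0,0]}}

```text
clock: 28.2
tool_pos: [492.6, 7.4, 18.6]
ee_rot: [-0.052, -0.004, 0.999, 0.004]
contact_force: [0.1, -0.2, 0.3]
gripper_width: 85.2
```

```bash
python3 circ.py 491.9 6.6 31 62 w21; python3 snap.py side s21 240 160 360 250
```

```text
[492.6   7.4  18.6] [-0.0524 -0.0042  0.9986  0.0039]
28.25 [492.6   7.3  18.7] [-0.0523 -0.0042  0.9986  0.0039] 85.21757505133056 [ 0.2  0.3 -0.5]
scale 6
```

View pics/w21.png

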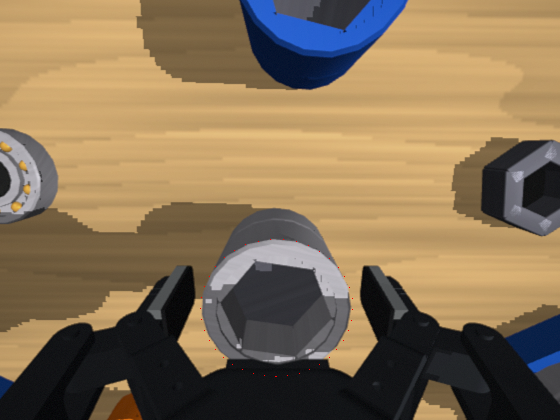

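View pics/s21.png

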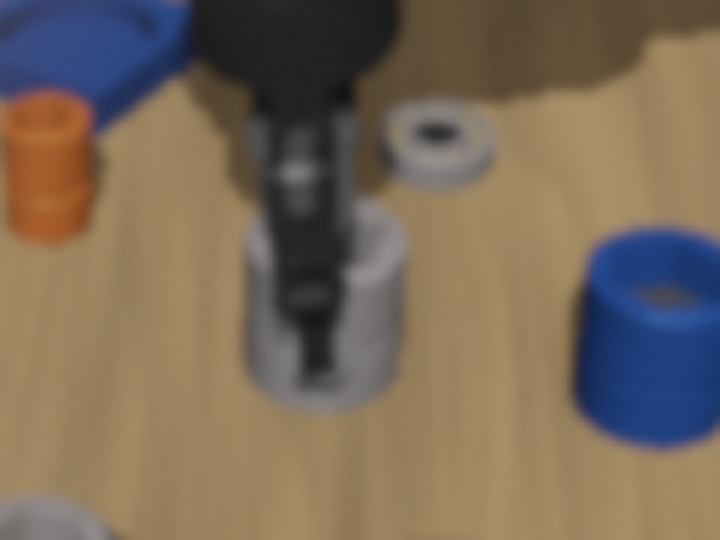

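Call:
{"method": "move_arm", "body": {"xyz": [[0,0,-3],[0,0,0],[0,0,0],[0,0,0],[0,0,0],[0,0,0]], "roll": [0,0,0,0,0,0], "claw": 0, "force": 70}}

```text
clock: 28.9
tool_pos: [493.8, 7.3, 23.8]
ee_rot: [-0.051, -0.004, 0.999, 0.004]
contact_force: [0.1, 1.5, -3.3]
gripper_width: 60.4
```

Call:
{"method": "move_arm", "body": {"xyz": [[0,0,-10],[0,0,-30],[0,0,-45],[0,0,-30],[0,0,0]], "roll": [0,0,0,0,0]}}

```text
clock: 29.4
tool_pos: [504.9, 6.5, 143.3]
ee_rot: [-0.052, -0.004, 0.999, 0.004]
contact_force: [-0.6, -0.5, -4.2]
gripper_width: 60.5
```

```bash
python3 snap.py wrist w22; python3 snap.py side s22 240 130 360 220
```

```text
29.4 [504.9   6.5 143.3] [-0.0524 -0.0042  0.9986  0.0038] 60.515859947656665 [-0.6 -0.5 -4.2]
29.45 [504.2   6.5 141.2] [-0.0533 -0.0042  0.9986  0.0038] 60.46169480330612 [-1.1 -0.9 -3.4]
scale 6
```

View pics/w22.png

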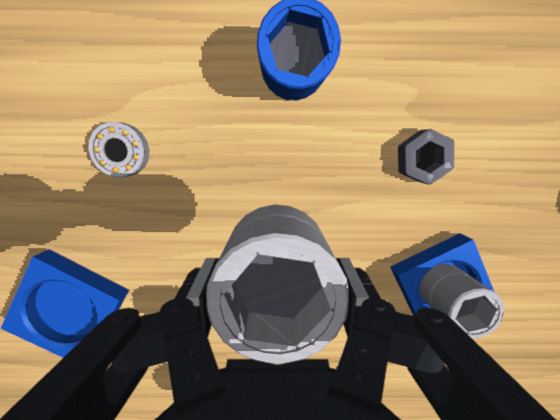

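View pics/s22.png

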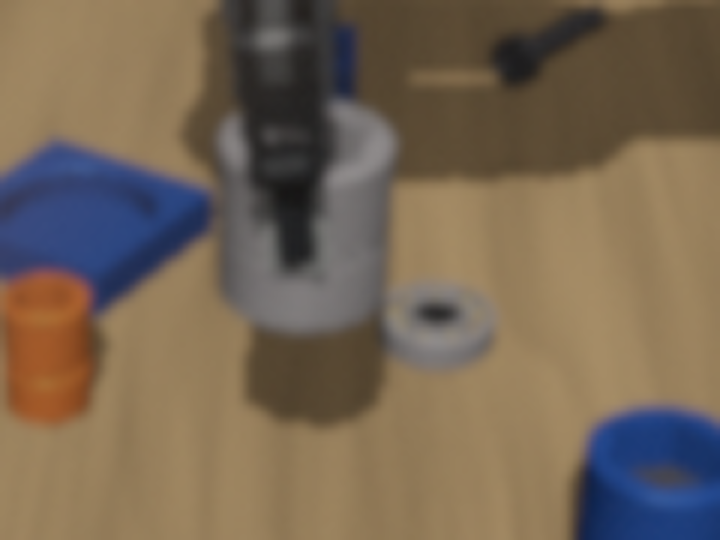

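Call:
{"method": "move_arm", "body": {"xyz": [[-10,-20,-3],[-18,-37,-3],[-18,-37,-3],[-18,-37,-3],[-18,-37,-3],[-14,-30,-2],[-7,-15,-1],[0,0,0],[0,0,0]], "roll": [0,0,0,0,0,0,0,0,0]}}

```text
clock: 30.4
tool_pos: [606.1, -211.2, 124.6]
ee_rot: [-0.066, -0.006, 0.998, 0.008]
contact_force: [-0.4, 0.0, -4.0]
gripper_width: 60.4
```

```bash
python3 circ.py 609.3 -217.2 36.5 22 w23; python3 snap.py side s23 190 90 310 180
```

```text
[ 606.1 -211.2  124.6] [-0.0655 -0.0055  0.9978  0.0076]
30.45 [ 606.  -210.9  124.6] [-0.0656 -0.0057  0.9978  0.0076] 60.628278715422034 [ 0.1 -0.2 -4.2]
scale 6
```

View pics/w23.png

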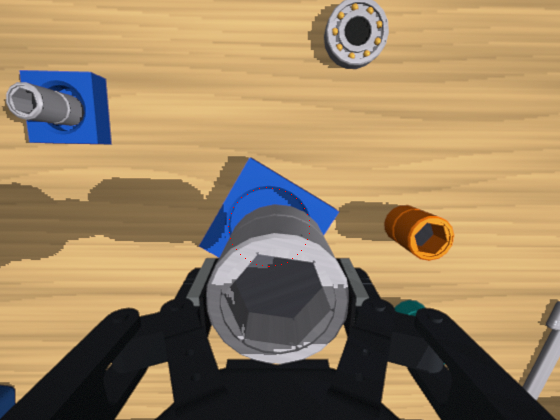

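View pics/s23.png

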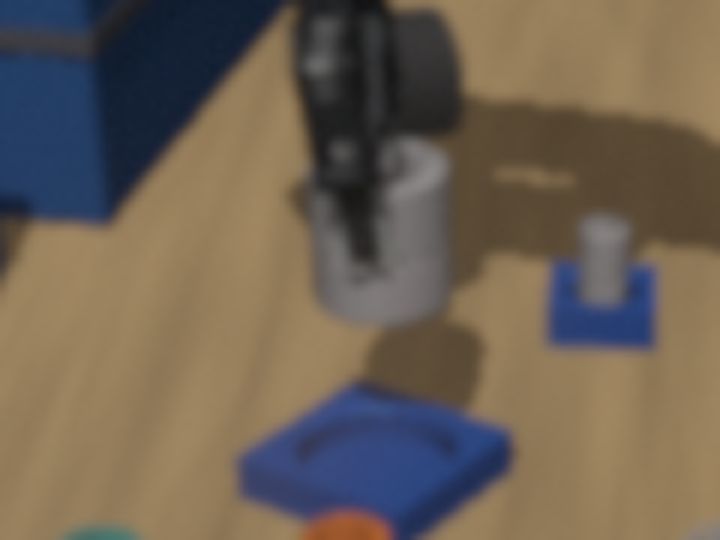

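Call:
{"method": "move_arm", "body": {"xyz": [[-4,-4,10],[-3,-3,15],[-2,0,15],[-1,0,12],[0,0,0]], "roll": [0,0,0,0,0]}}

```text
clock: 31.0
tool_pos: [608.8, -214.5, 66.9]
ee_rot: [-0.065, -0.007, 0.998, 0.008]
contact_force: [0.2, -0.3, -4.3]
gripper_width: 60.8
```

```bash
python3 circ.py 609.3 -217.2 36.5 22 w24; python3 snap.py side s24 190 110 310 200
```

```text
[ 608.8 -214.5   66.9] [-0.0655 -0.0073  0.9978  0.0076]
31.05 [ 609.  -214.6   67.8] [-0.0651 -0.0073  0.9978  0.0075] 60.389503514580056 [-0.9 -0.8 -2.8]
scale 6
```

View pics/w24.png

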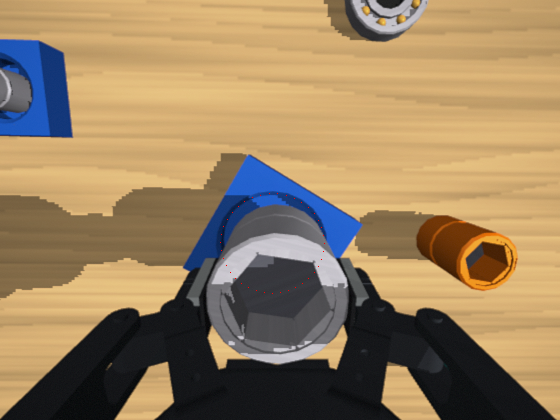

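View pics/s24.png

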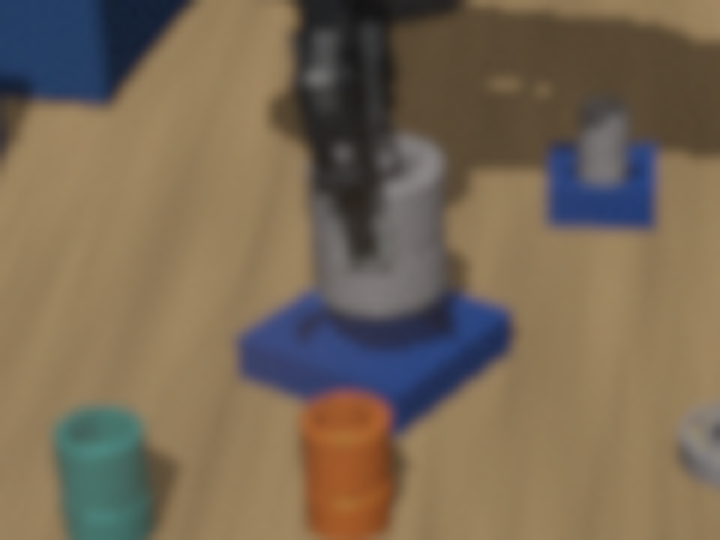

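Call:
{"method": "move_arm", "body": {"xyz": [[-2,-3,6],[-2,0,8],[-1,0,7],[0,0,0]], "roll": [0,0,0,0]}}

```text
clock: 31.5
tool_pos: [612.9, -218.1, 47.4]
ee_rot: [-0.063, -0.007, 0.998, 0.007]
contact_force: [-0.3, -0.4, -3.2]
gripper_width: 60.7
```

```bash
python3 snap.py wrist w25; python3 snap.py side s25 190 110 310 200
```

```text
31.5 [ 612.9 -218.1   47.4] [-0.0632 -0.0072  0.998   0.0067] 60.71110717027532 [-0.3 -0.4 -3.2]
31.55 [ 613.1 -218.1   48. ] [-0.0629 -0.0072  0.998   0.0066] 60.899921327181346 [-0.1 -0.5 -2.4]
scale 6
```

View pics/w25.png

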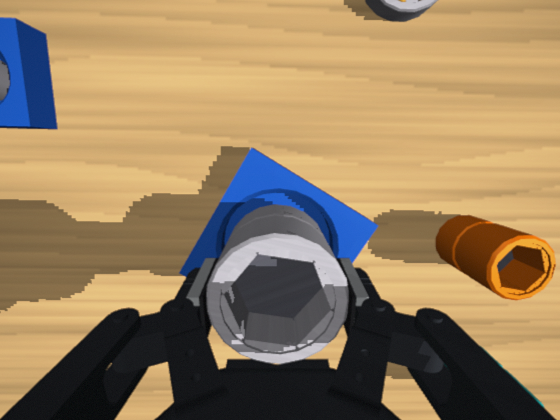

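View pics/s25.png

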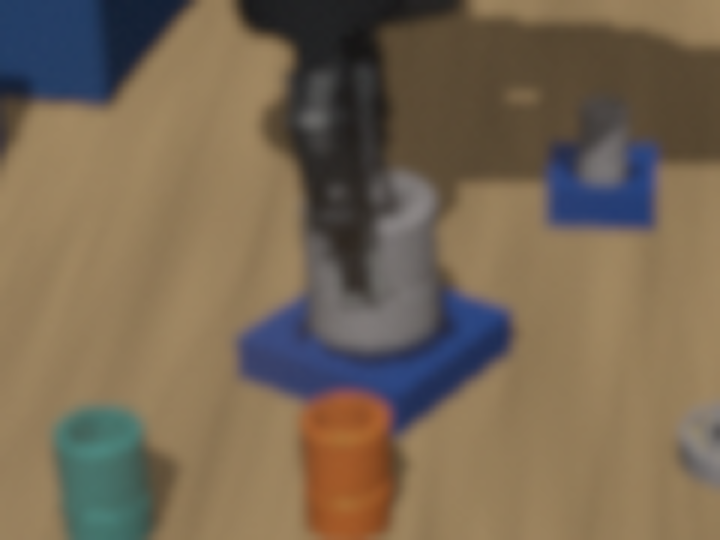

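Call:
{"method": "move_arm", "body": {"xyz": [[0,0,5],[0,0,5],[0,0,4],[0,0,3],[0,0,1],[0,0,0]], "roll": [0,0,0,0,0,0]}}

```text
clock: 32.2
tool_pos: [611.1, -218.0, 30.2]
ee_rot: [-0.062, -0.007, 0.998, 0.006]
contact_force: [-0.3, 0.9, -1.4]
gripper_width: 60.8
```

```bash
python3 snap.py wrist w26; python3 snap.py side s26 190 110 310 200
```

```text
32.2 [ 611.1 -218.    30.2] [-0.0621 -0.0073  0.998   0.0063] 60.81343731866472 [-0.3  0.9 -1.4]
32.25 [ 611.1 -218.    30.3] [-0.0621 -0.0072  0.998   0.0062] 60.57797388608196 [-0.2 -0.  -2.1]
scale 6
```

View pics/w26.png

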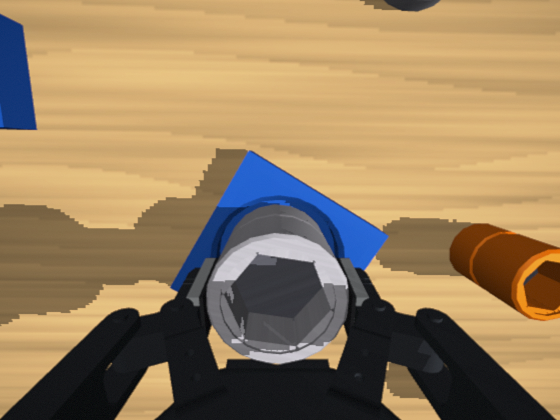

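View pics/s26.png

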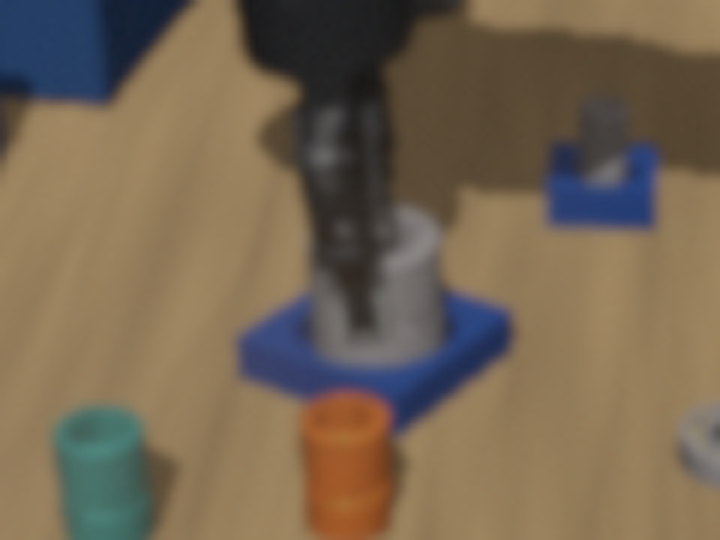

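In the well. Gentle press, release, retreat.

Call:
{"method": "move_arm", "body": {"xyz": [[0,0,1.5],[0,0,1.5],[0,0,0]], "roll": [0,0,0]}}

```text
clock: 32.6
tool_pos: [611.2, -218.1, 30.6]
ee_rot: [-0.061, -0.007, 0.998, 0.006]
contact_force: [-0.8, -0.1, -3.6]
gripper_width: 60.9
```

Call:
{"method": "move_arm", "body": {"xyz": [[0,0,0],[0,0,0],[0,0,0],[0,0,0],[0,0,0],[0,0,0]], "roll": [0,0,0,0,0,0], "claw": 100}}

```text
clock: 33.2
tool_pos: [611.8, -218.4, 31.1]
ee_rot: [-0.061, -0.007, 0.998, 0.006]
contact_force: [0.7, 0.0, -0.2]
gripper_width: 85.1
```

```bash
python3 snap.py wrist w27
```

```text
33.2 [ 611.8 -218.4   31.1] [-0.0606 -0.0072  0.9981  0.0056] 85.05348339190502 [ 0.7  0.  -0.2]
```

View pics/w27.png

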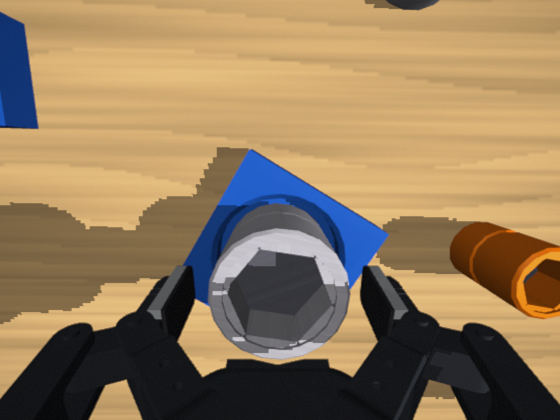

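Fingers are clear on both sides. Retreating along the tool axis and then away for a clean view.

Call:
{"method": "move_arm", "body": {"xyz": [[0,0,-10],[0,0,-30],[0,0,-40],[0,0,-40],[0,0,-40],[20,0,-20],[40,0,0],[40,0,0],[40,0,0],[30,0,0],[0,0,0],[0,0,0]], "roll": [0,0,0,0,0,0,0,0,0,0,0,0]}}

```text
clock: 34.45
tool_pos: [459.8, -222.3, 247.1]
ee_rot: [-0.058, -0.007, 0.998, 0.004]
contact_force: [-0.2, 0.5, 0.3]
gripper_width: 85.1
```

```bash
python3 snap.py top t28; python3 snap.py side s28; python3 snap.py side s28b 180 90 420 270
```

```text
34.45 [ 459.8 -222.3  247.1] [-0.058  -0.0074  0.9983  0.004 ] 85.06415245682865 [-0.2  0.5  0.3]
34.5 [ 460.1 -222.3  247.2] [-0.058  -0.0076  0.9983  0.004 ] 85.3218913664267 [ 0.2  0.3 -0.4]
34.55 [ 460.4 -222.2  246.7] [-0.0584 -0.0077  0.9983  0.0042] 85.56271537931472 [ 0.2  0.  -0.5]
scale 3
```

View pics/t28.png

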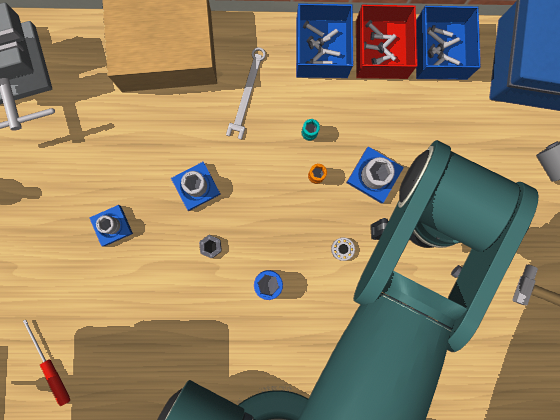

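View pics/s28b.png

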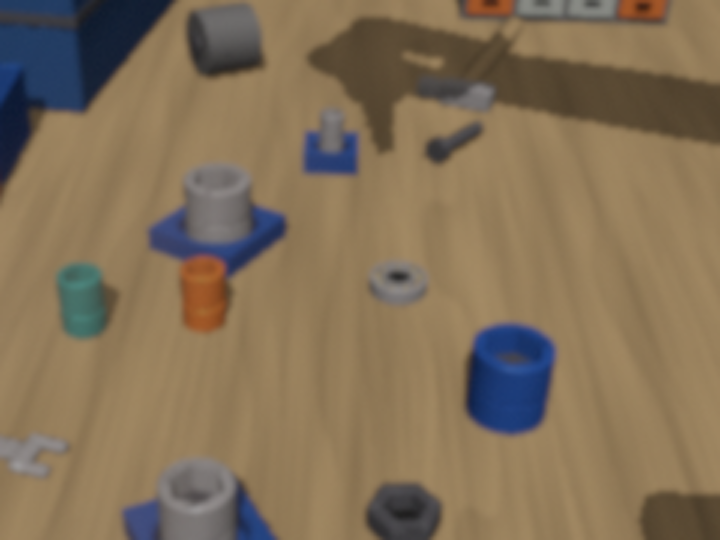

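View pics/s28.png

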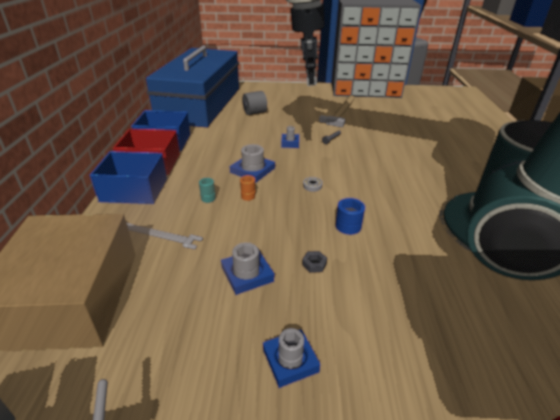

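Run:
```python
from h import *
fr=grab_frame("top");sd=grab_frame("side")
B={'m':(491.6,367.8,60,19),'l':(580.8,183.6,64,25),'h':(609.3,-217.2,68,31),'s':(507.6,-391,56,13)}
tiles=[]
for k,(x,y,z,r) in B.items():
    for g,hw in((fr,22),(sd,22)):
        im=cv2.resize(g["color"][:,:,::-1],None,fx=6,fy=6,interpolation=cv2.INTER_CUBIC)
        u,v=proj(g,[x,y,z])
        for zz,rr,c in((z,r,(0,0,255)),):
            for a in np.linspace(0,6.28,40):
                p=proj(g,[x+rr*np.cos(a),y+rr*np.sin(a),zz]);cv2.circle(im,tuple(int((q+.5)*6) for q in p),1,c,-1)
        U,V=int(u*6),int(v*6);t=im[V-130:V+130,U-95:U+95];tiles.append(t)
cv2.imwrite("pics/chk.png",np.vstack([np.hstack(tiles[0:4]),np.hstack(tiles[4:8])]))
```

```text
(no output)
```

View pics/chk.png

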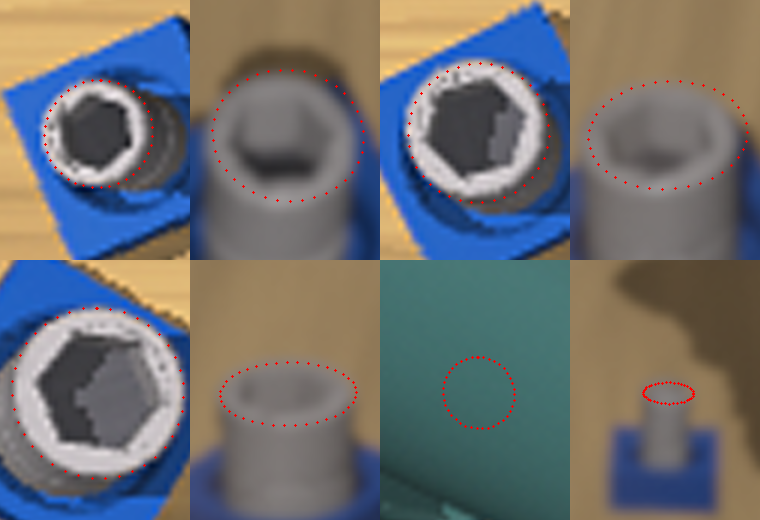

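Expected rims at the seated height, drawn at each block centre, match the sockets to within about 1–2 px. The small socket is hidden from the top camera but matches in the side view. Bearing (343,249) and nut (210,246) are unchanged. Handing in.

```bash
python3 -c "
from workcell import env,job
print(job.hand_in()); print(env.sense()['clock'])"
```

```text
the job is handed in; nothing more can be done
None
the job is handed in; nothing more can be done
```

All four sockets are standing upright in the blocks for their sizes, released, and the job was handed in at about 35 s of the 104 s allowed. No verdict was reported.

- **Sockets:** I drew the expected rims at seated height over the block centres, and they matched medium, large and huge to about 1–2 px in both the top and side views. The arm hid the small socket from the top camera, so I checked it only in the side view and in an earlier wrist view. Both showed it upright in its well.
- **Bearing, nut and look-alikes:** The bearing and the nut sit at the same pixels as at the start, and the orange, turquoise and blue look-alikes were not touched.
- **Pose drift:** The tool slowly drifted and tilted during moves, ending at about 0.12 rad. I corrected its position from the images before each insertion, and the sockets stood upright once released.
- **Floor contact:** The force reading never clearly showed the well floor. I judged seating from the tool stalling at the expected height and from the pictures.

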